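# Clamp the leg formers for stitching

### The arm

A 7-joint arm with a two-finger parallel gripper is mounted at the origin on the work surface. World frame = base frame: x ahead of the robot, y to its left, z up, the work surface at z = 0. Lengths are in m, angles in rad, forces in N, time in s.
With the tool pointing down it reaches from about 0.4 to 0.9 m from the base axis. Payload 5.5 kg.
Tool frame: the origin (TCP) lies midway between the tips of the shut fingers; the grasp point (between the pads) lies 19 mm behind it; z points along the fingers, y is the direction in which the jaws open and shut (so a half turn about z gives the same grasp; the last joint's range is limited). The gripper opens to 85 mm and grips with 20 to 120 N. Pads are 22 mm wide; open, the fingers measure 114 mm over their backs; the gripper's body (76 mm by 85 mm) begins 54 mm behind the grasp point. The pads swing forward as they close: fully open they stand 13 mm farther back than shut.
Start: joints at [-0.987, 0.501, -0.427, 1.55, 0.221, 1.138, -0.21], TCP at [0.205, 0.617, 0.231] pointing down, gripper open.
Joint ranges: [-2.88, 2.88], [-0.31, 2.03], [-1.54, 1.56], [0.2, 2.42], [-1.41, 4.55], [0.19, 2.02], [-2.57, 2.57]. Speed limits (rad/s): [2.57, 2.57, 3.14, 3.14, 3.14, 3.14, 3.14].

### API

Orientations are given as a 3x3 rotation matrix whose columns are the frame's x, y, z axes.
In Python, from workcell import robot gives the robot as it stands. The module is installed in compiled form; this text tells all that it offers.
- The arm moves only by the shell command python3 -m handwheel 'ROWS'. ROWS is a JSON object of lists of equal length, an entry for each row: "fingers": the opening, from 0 (shut) to 1 (fully open); "xyz": the shift along the world's x, y, z normalised to -1 to 1, where 1 is 50 mm, a list of three; "rot": the turn, a rotation vector about the world's x, y, z normalised to -1 to 1, where 1 is 0.15 rad, a list of three. In form: {"fingers": [fingers, ...], "xyz": [[x, y, z], ...], "rot": [[ax, ay, az], ...]}. A call has 1 to 12 rows; each row shifts and turns the commanded pose from where the row before left it; what a row does not reach is not made up. A row lasts 1/10 s, in which the tool goes at most 50 mm and 8.59 degrees, less where a joint would pass 70% of its speed; a pose out of reach is approached as far as the arm can. A call with a number of a shift or a turn outside -1 to 1 is refused whole. A call with a gripper value outside its range is refused whole. The fingers move at their own pace and stop on an object; the grip force is fixed at half the most. Time passes only in rows, so rows that do not move let the fingers close. It gives the time, the measured TCP pose, the force and the opening at its end, in the units of the state.
- robot.observe(): the state, without advancing time (a new reading comes with each control period).
- robot.snapshot(name): name is "scene" or "top" or "wrist"; returns a dict with "pixels" (384x512x3 uint8, red, green, blue), "depth" (384x512 float32, m along the optical axis (not along the pixel's ray), 0 where there is no reading), "fx", "fy", "cx", "cy" (pixels), "rvec" (rotation vector, rad) and "tvec" (3), from world to camera coordinates, as OpenCV has them. Camera axes: x right, y down, z forward; pixel columns grow to the right and rows downward; lengths in m; the calibration is good to about 2 mm. A picture is of the moment at which its call begins.
- robot.close_job(): hands the job in, once; it reports no verdict.
Trained networks look in a picture, given as the dict that the camera call returned (one of the last four; its "shot" number tells which), for a name from the list of things; names that differ only in an ending like _2 or _b are one class to them, and where a whole thing is asked for, a point or a joint stands for the part that bears it (a point fixed in the world has none). Each returns a list of dicts, best first, with "conf" (0 to 1); they miss things now and then, are a little off and sometimes report something else, mostly with a low value. They report only what shows in the picture. A call takes as long as a camera call. They do not tell look-alikes from the thing itself.
- robot.recognise(picture, target): "location" ([x, y, z] in m, in world coordinates, good to about 4 mm: the middle of the surface that is visible of it).
- robot.cut_out(picture, target): "mask" (384x512 bool, what is visible of it).
- robot.mark_of(picture, target): "location" ([x, y, z] in m, in world coordinates, good to about 4 mm: a listed point, or the origin of a listed thing).
The state is a dict: "clock": time; "joint_positions": joint angles; "joint_vel": joint speeds; "joint_efforts": joint torques, N m; "tcp_pos": TCP position; "orientation": TCP orientation; "force": force on the tool from outside, world axes, zero at the start; "ft_torque": the same for the moment, N m; "gripper_width": finger opening in m.
Only numpy, scipy, OpenCV 4.12 (cv2) and the standard library are available. Lean on these libraries where they do the work, as an engineer would, in place of code of your own. Each camera call takes 0.05 s, during which the arm holds its last target.

### The job

Set up the leg-forming clamp: swing its hold-down bar up, lay every turned wooden leg former from the felt-lined tray into the clamp's notches (one per pair of notches, any free pair, resting in both rails and centred lengthways between them), then swing the bar fully down and after that turn both black T-knobs clockwise to their end stops. Formers roll if knocked, and one may be moved while you work, so check that all are still seated at the end; leave the other things on the bench where they are.

Things in the scene. Friction and masses are not known exactly. Their poses are not given: they have to be found in the camera images.
- clamp: Leg-forming clamp, fixed. Wooden base 218 x 352 mm, 16 mm thick; origin on the bench under the cradle's centre, z up, x from its front (near the robot) to the hinge at its back, y to its left. Two cradle rails along y at x = -36 and +36 mm, 16 mm thick, 55 mm high, 56 mm open between them down to the base. Knob posts at y = +-155, x = 0 are 75 mm high.
- notch1 (a point): Where a former's centre lies when it rests in the first pair of notches: midway between the rails, clamp y = -96 mm, 60 mm above the bench. The notches are 90-degree Vs, 18 mm deep, one in each rail; the former lies along the clamp's x, its top at 76 mm, its ends standing out beyond both rails. Under the closed bar it can still be pushed lengthways by its end.
- notch2 (a point): The same for the second pair of notches (clamp y = -32 mm).
- notch3 (a point): The same for the third pair of notches (clamp y = +32 mm).
- notch4 (a point): The same for the fourth pair of notches (clamp y = +96 mm).
- bar (a joint): Angle of the hold-down bar (aluminium, 346 x 40 x 20 mm, on two steel side arms): 0 = fully down, level across the formers midway between the rails, underside 76.5 and top 96.5 mm above the bench, as at the start; grows as the front swings up and back, to 1.75 rad. Raise it to 1.4 rad or more for loading. Stiff hinge: it stays where left; 6 to 8 N at the handle moves it. A former out of its notches blocks it.
- hinge (a point): Middle of the bar's hinge axis, which is parallel to the clamp's y: clamp x = +115, z = 86.5 mm. Brackets at clamp y = +-137 mm are 100 mm high.
- bar_handle (a point): Middle of the bar's handle: a round steel rod, 10 mm thick, 90 mm long, parallel to the clamp's y, on two sloping stays from the bar's front edge. With the bar down it is at clamp x = -38, y = 0, z = 130.5 mm; it swings with the bar, 159 mm from the hinge axis.
- knob_left (a joint): Turn of the captive bolt knob on the bar's left (+y) end: grows clockwise seen from above (bar down), end stop (tight) at 3.4 rad; loose at the start (0 to 0.4). At 0 its grip bar lies along the clamp's x. Friction about 0.06 N m; it stays where left.
- knob_right (a joint): The same for the knob on the bar's right (-y) end.
- knob_left_grip (a point): On the left knob's axis at the height to grip: with the bar down, clamp x = 0, y = +155 mm, 121 mm above the bench. The T-knob's upright grip bar is 50 mm long, 13 mm thick and 26 mm high, from 15 mm below this point to 11 mm above it; the bar's top is 24 mm below this point.
- knob_right_grip (a point): The same for the right knob, at clamp x = 0, y = -155 mm.
- tray: Bench tray lined with grey felt, fixed, 240 (x) x 330 (y) mm inside, floor 4 mm above the bench, with a low rim 10 mm wide whose top is 10 mm above the bench; origin on the bench under its centre.
- former1_center (a point): Centre of a leg former: turned wooden cylinder, 32 mm diameter, 150 mm long, 85 g, one end rounded and with a shallow groove round it near the other; its own x is its axis (either way round will do). It lies on its side in the tray, centre 20 mm above the bench, and rolls when pushed sideways. 2 to 4 formers are there. May be absent.
- former2_center (a point): Another, the same; may be absent.
- former3_center (a point): Another, the same; may be absent.
- former4_center (a point): Another, the same; may be absent.
- animal: Bystander: finished leather animal, 0.2 m tall, standing at the back; origin at its underside.
- thread: Bystander: upright cone of thread, 68 mm wide, 112 mm tall; origin at its underside.
- glue: Bystander: can of glue, 60 mm wide, 90 mm tall; origin at its underside.
- wax: Bystander: round cake of beeswax, 44 mm wide, 24 mm high; origin at its underside.
- stick: Bystander: flat wooden stuffing stick, 240 x 28 x 12 mm; origin at its underside.
Not all that is in view belongs to the job. What is shaped like the part that bears former3_center but yellow is not meant.

How it is judged:
On the way, in this order (a step that is already met when the one before it is completed fails the run):
1. the hold-down bar is swung up (value of joint bar above 1.3 rad), for 0.2 s.
2. with the bar up, every former lies in a pair of notches (value of joint bar above 1 rad and z of former1_center in the frame of clamp between 0.056 and 0.0645 m and x of former1_center in the frame of clamp between -0.03 and 0.03 m and angle between the x axis of each of former1_center, former2_center, former3_center, former4_center and the x axis of clamp, either way round below 0.08 rad and (y of former1_center in the frame of clamp between -0.102 and -0.09 m or y of former1_center in the frame of clamp between -0.038 and -0.026 m or y of former1_center in the frame of clamp between 0.026 and 0.038 m or y of former1_center in the frame of clamp between 0.09 and 0.102 m) and linear speed of each of former1, former2, former3, former4 below 0.03 m/s and z of former2_center in the frame of clamp between 0.056 and 0.0645 m and x of former2_center in the frame of clamp between -0.03 and 0.03 m and (y of former2_center in the frame of clamp between -0.102 and -0.09 m or y of former2_center in the frame of clamp between -0.038 and -0.026 m or y of former2_center in the frame of clamp between 0.026 and 0.038 m or y of former2_center in the frame of clamp between 0.09 and 0.102 m) and z of former3_center in the frame of clamp between 0.056 and 0.0645 m and x of former3_center in the frame of clamp between -0.03 and 0.03 m and (y of former3_center in the frame of clamp between -0.102 and -0.09 m or y of former3_center in the frame of clamp between -0.038 and -0.026 m or y of former3_center in the frame of clamp between 0.026 and 0.038 m or y of former3_center in the frame of clamp between 0.09 and 0.102 m) and z of former4_center in the frame of clamp between 0.056 and 0.0645 m and x of former4_center in the frame of clamp between -0.03 and 0.03 m and (y of former4_center in the frame of clamp between -0.102 and -0.09 m or y of former4_center in the frame of clamp between -0.038 and -0.026 m or y of former4_center in the frame of clamp between 0.026 and 0.038 m or y of former4_center in the frame of clamp between 0.09 and 0.102 m)), for 0.2 s.
3. the bar is fully down (value of joint bar below 0.035 rad), for 0.2 s.
4. both knobs are turned clockwise to their end stops (value of joint bar below 0.035 rad and value of joint each of knob_left, knob_right above 3.25 rad), for 0.2 s.
At the end, for the whole second after the job is handed in: Every former present lies at rest in a pair of notches (axis within 5 degrees of the clamp's x, centre within 30 mm of midway between the rails), the bar is fully down (within 0.035 rad) and both knobs are within 0.15 rad of their end stops (all of step 4 and z of former1_center in the frame of clamp between 0.056 and 0.0645 m and x of former1_center in the frame of clamp between -0.03 and 0.03 m and angle between the x axis of each of former1_center, former2_center, former3_center, former4_center and the x axis of clamp, either way round below 0.08 rad and (y of former1_center in the frame of clamp between -0.102 and -0.09 m or y of former1_center in the frame of clamp between -0.038 and -0.026 m or y of former1_center in the frame of clamp between 0.026 and 0.038 m or y of former1_center in the frame of clamp between 0.09 and 0.102 m) and linear speed of each of former1, former2, former3, former4 below 0.03 m/s and z of former2_center in the frame of clamp between 0.056 and 0.0645 m and x of former2_center in the frame of clamp between -0.03 and 0.03 m and (y of former2_center in the frame of clamp between -0.102 and -0.09 m or y of former2_center in the frame of clamp between -0.038 and -0.026 m or y of former2_center in the frame of clamp between 0.026 and 0.038 m or y of former2_center in the frame of clamp between 0.09 and 0.102 m) and z of former3_center in the frame of clamp between 0.056 and 0.0645 m and x of former3_center in the frame of clamp between -0.03 and 0.03 m and (y of former3_center in the frame of clamp between -0.102 and -0.09 m or y of former3_center in the frame of clamp between -0.038 and -0.026 m or y of former3_center in the frame of clamp between 0.026 and 0.038 m or y of former3_center in the frame of clamp between 0.09 and 0.102 m) and z of former4_center in the frame of clamp between 0.056 and 0.0645 m and x of former4_center in the frame of clamp between -0.03 and 0.03 m and (y of former4_center in the frame of clamp between -0.102 and -0.09 m or y of former4_center in the frame of clamp between -0.038 and -0.026 m or y of former4_center in the frame of clamp between 0.026 and 0.038 m or y of former4_center in the frame of clamp between 0.09 and 0.102 m)); the robot touches nothing.
It fails at once if a bystander on the bench is pushed more than 40 mm or knocked over (distance of any of animal, thread, glue, wax, stick from where it was at the start of the episode above 0.04 m or angle between any of animal, thread, glue, wax, stick's own z axis and vertical above 0.6 rad).
Of former1, former2, former3, former4 only 2 to 4 are there at a start; the rules pass over those that are not, and their reading is None.
At some moment in a run one of former1, former2, former3, former4 may be knocked a few centimetres aside while the robot is not near it.
It also fails if it takes over 210 s, if anything falls off the work surface, if the arm or the gripper's body presses on something with over 40 N, if the wrist force passes 120 N, or if a joint passes its speed limit or range.

## Working session

There is one attempt and no reset: what is moved stays moved. The work goes in short steps, Python scripts to look and compute and a shell command to move; the robot and the scene stay as the last step left them, time stands still between calls to the robot, and variables do not carry over. Pictures are saved under pics/ and viewed, and the job is handed in when it is done.

```bash
mkdir -p pics
cat > h.py <<'E'
import numpy as np, cv2
from workcell import robot
def save(p,name,crop=None,scale=1):
    im=cv2.cvtColor(p["pixels"],cv2.COLOR_RGB2BGR)
    if crop: im=im[crop[1]:crop[3],crop[0]:crop[2]]
    if scale!=1: im=cv2.resize(im,None,fx=scale,fy=scale,interpolation=cv2.INTER_CUBIC)
    cv2.imwrite("pics/"+name,im)
def cloud(p):
    d=p["depth"];v,u=np.indices(d.shape)
    c=np.stack([(u-p["cx"])/p["fx"]*d,(v-p["cy"])/p["fy"]*d,d],-1)
    R,_=cv2.Rodrigues(np.array(p["rvec"],float))
    return (c-np.array(p["tvec"]).ravel())@R
E
python3 - <<'E'
from h import *
s=robot.observe();print({k:np.round(v,3).tolist() for k,v in s.items()})
a=robot.snapshot("top");b=robot.snapshot("scene")
save(a,"t0.png");save(b,"s0.png")
for n in ["clamp","notch1","notch2","notch3","notch4","hinge","bar_handle","knob_left_grip","knob_right_grip","tray","former1_center","animal","thread","glue","wax","stick"]:
    for p,l in((a,'top'),(b,'scene')):
        print(n,l,[(np.round(r["location"],3).tolist(),round(r["conf"],2)) for r in robot.mark_of(p,n)])
E
```

```text
{'clock': 0.0, 'joint_positions': [-0.987, 0.502, -0.427, 1.551, 0.221, 1.138, -0.21], 'joint_vel': [-0.0, -0.0, -0.001, 0.002, 0.001, -0.001, 0.0], 'joint_efforts': [0.001, -56.952, -5.816, -28.095, 0.011, 0.012, -0.0], 'tcp_pos': [0.205, 0.616, 0.23], 'orientation': [[-0.949, 0.315, -0.001], [0.315, 0.949, -0.002], [0.0, -0.002, -1.0]], 'force': [-0.606, -0.381, 0.565], 'ft_torque': [-0.031, -0.021, -0.035], 'gripper_width': 0.085}
clamp top [([0.457, 0.246, 0.002], 0.97)]
clamp scene [([0.457, 0.245, 0.0], 0.58)]
notch1 top [([0.444, 0.276, 0.062], 0.96), ([0.484, 0.153, 0.061], 0.83), ([0.428, 0.337, 0.06], 0.74), ([0.464, 0.217, 0.058], 0.67)]
notch1 scene [([0.48, 0.152, 0.058], 0.78), ([0.445, 0.271, 0.058], 0.69), ([0.463, 0.213, 0.058], 0.67), ([0.428, 0.333, 0.06], 0.57)]
notch2 top [([0.444, 0.276, 0.062], 0.96), ([0.484, 0.153, 0.061], 0.83), ([0.428, 0.337, 0.06], 0.74), ([0.464, 0.217, 0.058], 0.67)]
notch2 scene [([0.48, 0.152, 0.058], 0.78), ([0.445, 0.271, 0.058], 0.69), ([0.463, 0.213, 0.058], 0.67), ([0.428, 0.333, 0.06], 0.57)]
notch3 top [([0.444, 0.276, 0.062], 
[... 1042 characters left out ...]
.228, -0.001], 0.96), ([0.457, 0.245, 0.003], 0.57)]
tray scene [([0.495, -0.231, -0.001], 0.89), ([0.502, 0.097, 0.118], 0.75)]
former1_center top []
former1_center scene []
animal top [([0.77, 0.143, 0.001], 0.96)]
animal scene [([0.77, 0.141, -0.002], 0.56)]
thread top [([0.752, -0.024, 0.004], 0.74), ([0.764, -0.214, 0.006], 0.66)]
thread scene [([0.748, -0.024, 0.0], 0.83)]
glue top [([0.689, 0.383, -0.003], 0.97)]
glue scene [([0.686, 0.383, -0.002], 0.63)]
wax top [([0.403, -0.01, 0.002], 0.66), ([0.485, -0.121, 0.017], 0.56)]
wax scene [([0.403, -0.013, 0.003], 0.7), ([0.492, -0.195, 0.02], 0.68), ([0.462, 0.214, 0.058], 0.3)]
stick top [([0.764, -0.213, 0.002], 0.77)]
stick scene []
```

Run:
```python
from h import *
a=robot.snapshot("top");b=robot.snapshot("scene")
print(robot.observe()["clock"])
for n in ["former1_center","former2_center"]:
    for p,l in((a,'top'),(b,'scene')):
        for f in (robot.mark_of,robot.recognise):
            print(n,l,[(np.round(r["location"],3).tolist(),round(r["conf"],2)) for r in f(p,n)])
```

```text
1.8
former1_center top [([0.48, 0.15, 0.061], 0.19)]
former1_center top [([0.471, 0.252, 0.018], 0.64), ([0.764, -0.215, 0.014], 0.41)]
former1_center scene []
former1_center scene [([0.469, 0.239, 0.099], 0.71)]
former2_center top []
former2_center top [([0.507, -0.269, 0.028], 0.66), ([0.416, 0.385, 0.133], 0.48)]
former2_center scene [([0.511, -0.278, 0.023], 0.55)]
former2_center scene [([0.525, -0.266, 0.037], 0.87)]
```

View pics/t0.png

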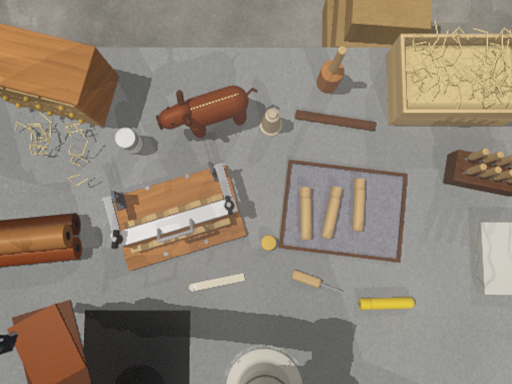

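View pics/s0.png

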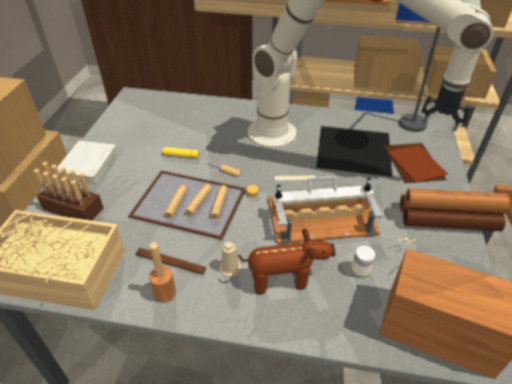

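```bash
cat >> h.py <<'E'
def rects(P,zlo,zhi,box,minn=40,res=0.001):
    m=(P[...,2]>zlo)&(P[...,2]<zhi)&(P[...,0]>box[0])&(P[...,0]<box[1])&(P[...,1]>box[2])&(P[...,1]<box[3])
    m=m.astype(np.uint8)
    n,l,st,_=cv2.connectedComponentsWithStats(m,connectivity=8)
    out=[]
    for i in range(1,n):
        if st[i,4]<minn: continue
        q=P[l==i];r=cv2.minAreaRect((q[:,:2]*1000).astype(np.float32))
        (cx,cy),(w,h),a=r
        if w<h: w,h,a=h,w,a+90
        a=(a+90)%180-90
        out.append((round(cx,1),round(cy,1),round(w,1),round(h,1),round(a,1),len(q),round(float(q[:,2].max()*1000),1)))
    return out
E
python3 - <<'E'
from h import *
a=robot.snapshot("top");P=cloud(a)
print("depth range",a["depth"].min(),a["depth"].max(), P[320,430], a["fx"])
print("formers",rects(P,.016,.06,(.35,.65,-.4,-.06)))
print("bar",rects(P,.088,.108,(.3,.7,.05,.45)))
print("base",rects(P,.008,.022,(.3,.7,.0,.5)))
print("hand",rects(P,.118,.14,(.3,.7,.0,.5),10))
save(a,"crop.png",(270,150,420,320),4)
E
```

```text
depth range 0.0 2.123895 [ 0.18370783 -0.47242707  0.0008412 ] 426.989568876658
formers [(508.9, -272.4, 149.7, 32.1, -3.0, 598, 41.4), (486.4, -194.4, 149.5, 31.9, -12.6, 585, 42.9), (484.6, -119.8, 146.4, 31.7, 0.6, 572, 40.8)]
bar [(680.7, 385.4, 53.5, 38.2, -88.7, 182, 95.1), (551.3, 113.9, 148.8, 43.7, 16.3, 379, 107.9), (476.1, 408.2, 118.6, 45.9, 18.5, 335, 105.6), (453.1, 247.3, 305.6, 40.5, -72.9, 1642, 107.9)]
base [(470.1, 249.8, 355.5, 210.3, -73.0, 2437, 21.8), (531.0, 278.1, 310.3, 107.7, -72.7, 2866, 22.0), (429.9, 254.5, 85.0, 10.4, -72.9, 107, 21.5)]
hand [(499.1, 94.6, 48.4, 12.8, 11.6, 94, 137.0), (424.0, 233.2, 99.6, 23.5, -71.4, 177, 139.3), (409.9, 390.3, 47.3, 13.0, -4.3, 111, 136.1)]
```

View pics/crop.png

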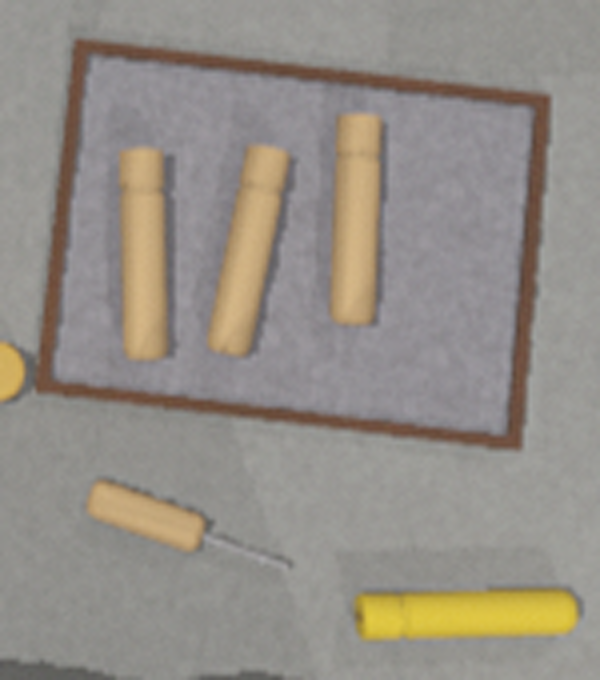

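Three wooden formers lie in the tray at (306,212), (332,212) and (359,205). The yellow look-alike at (387,303) is outside the tray and isn't meant. The clamp is about (0.456, 0.246) with yaw about 17°, and the bar is down. Next I go above the handle.

```bash
python3 -m handwheel '{"fingers":[1,1,1,1,1,1,1,1,1,1,1,1],"xyz":[[0.39,-0.7,0.3],[0.39,-0.7,0],[0.39,-0.7,0],[0.39,-0.7,0],[0.39,-0.7,0],[0.39,-0.7,0],[0.39,-0.7,0],[0.39,-0.7,0],[0.39,-0.7,0],[0.39,-0.7,0],[0.39,-0.7,0],[0,0,0]],"rot":[[0,0,-0.577],[0,0,-0.577],[0,0,-0.577],[0,0,-0.577],[0,0,-0.577],[0,0,-0.577],[0,0,-0.577],[0,0,-0.577],[0,0,-0.577],[0,0,-0.577],[0,0,-0.577],[0,0,0]]}'
cat >> h.py <<'E'
def st():
    s=robot.observe();R=np.array(s["orientation"])
    print("t",round(s["clock"],1),"tcp",np.round(np.array(s["tcp_pos"])*1000,1),"yaw_y",round(np.degrees(np.arctan2(R[1,1],R[0,1])),1),"z",np.round(R[:,2],3),"F",np.round(s["force"],1),"q",np.round(s["joint_positions"],2),"w",round(s["gripper_width"]*1000,1))
E
python3 - <<'E'
from h import *
st()
p=robot.snapshot("wrist");save(p,"w1.png");P=cloud(p)
print(rects(P,.121,.14,(.3,.7,.0,.5),60))
for n in ["bar_handle","clamp","knob_left_grip","knob_right_grip","hinge"]:
    print(n,[(np.round(r["location"],3).tolist(),round(r["conf"],2)) for r in robot.mark_of(p,n)])
E
```

```text
clock: 3.45
tcp_pos: [0.4224, 0.226, 0.2465]
orientation: [[-0.283, 0.959, 0.002], [0.959, 0.283, -0.002], [-0.003, 0.001, -1.0]]
force: [-0.4, 0.1, -0.7]
gripper_width: 0.0852
t 3.5 tcp [422.4 226.  246.5] yaw_y 16.4 z [ 0.002 -0.002 -1.   ] F [-0.4  0.1 -0.7] q [-0.46  0.15 -0.1   1.96  0.02  1.03 -0.28] w 85.2
[(424.6, 235.9, 99.0, 21.2, -72.9, 1793, 137.6), (500.3, 99.6, 50.4, 9.8, 10.8, 461, 133.0)]
bar_handle [([0.42, 0.234, 0.132], 0.97)]
clamp [([0.457, 0.242, -0.002], 0.95)]
knob_left_grip []
knob_right_grip [([0.504, 0.098, 0.119], 0.78)]
hinge [([0.401, -0.009, 0.0], 0.62)]
```

View pics/w1.png

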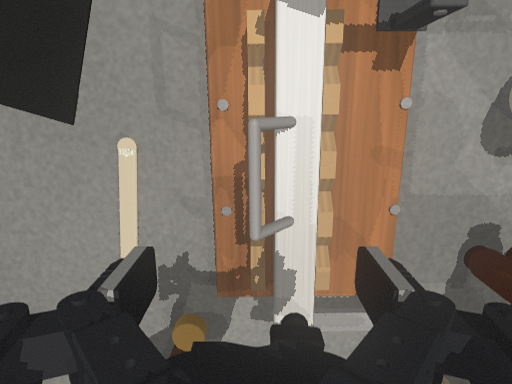

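Run:
```python
from h import *
p=robot.snapshot("wrist");P=cloud(p)
print(rects(P,.131,.14,(.38,.47,.15,.3),60))
# bar top edges, rails top: fit
print("bar",rects(P,.0925,.1,(.38,.53,.08,.42),200))
print("base",rects(P,.010,.021,(.3,.7,.0,.5),300))
```

```text
[(420.2, 234.5, 98.5, 10.7, -73.0, 1461, 137.7)]
bar [(457.7, 239.2, 307.2, 41.3, -73.0, 14059, 100.0), (520.8, 408.4, 21.3, 11.7, 18.0, 274, 100.0)]
base [(406.6, 226.7, 344.7, 72.1, -73.1, 13882, 20.5), (539.7, 265.0, 339.6, 101.0, -73.0, 18117, 21.0), (442.8, 214.8, 110.2, 11.2, -72.3, 858, 18.4)]
```

```bash
python3 -m handwheel '{"fingers":[1,1,1,1,1,1,1,0,0,0,0,0],"xyz":[[-0.05,0.17,-0.3],[0,0,-0.5],[0,0,-0.5],[0,0,-0.5],[0,0,-0.5],[0,0,-0.4],[0,0,0],[0,0,0],[0,0,0],[0,0,0],[0,0,0],[0,0,0]],"rot":[[0,0,0.07],[0,0,0],[0,0,0],[0,0,0],[0,0,0],[0,0,0],[0,0,0],[0,0,0],[0,0,0],[0,0,0],[0,0,0],[0,0,0]]}'
python3 - <<'E'
from h import *
st()
# arc waypoints
o=np.array([456.5,245.6]);c,s=np.cos(np.radians(17)),np.sin(np.radians(17));X=np.array([c,s])
prev=None
for k,th in enumerate(np.arange(0,1.66,0.15)):
    a=np.arctan2(44,153)+th
    cx=115-159*np.cos(a);z=86.5+159*np.sin(a)
    w=np.r_[o+cx*X,z]
    print(round(th,2),np.round(w,1),"tcpz",round(z-19,1),None if prev is None else np.round((w-prev)/50,3));prev=w
E
```

```text
clock: 5.0
tcp_pos: [0.4173, 0.2405, 0.1119]
orientation: [[-0.304, 0.953, 0.001], [0.953, 0.304, 0.001], [0.0, 0.001, -1.0]]
force: [-0.3, -0.1, -0.5]
gripper_width: 0.0122
t 5.0 tcp [417.3 240.5 111.9] yaw_y 17.7 z [ 0.001  0.001 -1.   ] F [-0.3 -0.1 -0.5] q [-0.49  0.34 -0.11  2.07  0.05  0.73 -0.32] w 12.2
0.0 [420.3 234.5 130.4] tcpz 111.4 None
0.15 [428.3 237.  152.8] tcpz 133.8 [0.158 0.048 0.447]
0.3 [439.3 240.3 173.6] tcpz 154.6 [0.22  0.067 0.417]
0.45 [453.2 244.6 192.5] tcpz 173.5 [0.278 0.085 0.378]
0.6 [469.6 249.6 209.1] tcpz 190.1 [0.329 0.1   0.33 ]
0.75 [488.2 255.3 222.8] tcpz 203.8 [0.372 0.114 0.275]
0.9 [508.6 261.5 233.5] tcpz 214.5 [0.407 0.124 0.214]
1.05 [530.2 268.1 240.9] tcpz 221.9 [0.433 0.132 0.148]
1.2 [552.7 275.  244.8] tcpz 225.8 [0.449 0.137 0.079]
1.35 [575.5 282.  245.2] tcpz 226.2 [0.456 0.139 0.008]
1.5 [598.1 288.9 242. ] tcpz 223.0 [ 0.452  0.138 -0.064]
1.65 [619.9 295.6 235.4] tcpz 216.4 [ 0.437  0.134 -0.134]
```

```bash
python3 -m handwheel '{"fingers":[0,0,0,0,0,0,0,0,0,0,0,0],"xyz":[[0,0,0],[0,0,0],[0.07,0.02,0.23],[0.09,0.03,0.22],[0.1,0.03,0.21],[0.12,0.04,0.21],[0.13,0.04,0.19],[0.15,0.04,0.18],[0.16,0.05,0.17],[0.17,0.05,0.16],[0,0,0],[0,0,0]],"rot":[[0,0,0],[0,0,0],[0,0,0],[0,0,0],[0,0,0],[0,0,0],[0,0,0],[0,0,0],[0,0,0],[0,0,0],[0,0,0],[0,0,0]]}'
python3 - <<'E'
from h import *
st()
E
```

```text
clock: 6.2
tcp_pos: [0.4648, 0.255, 0.1915]
orientation: [[-0.304, 0.953, -0.004], [0.953, 0.304, -0.002], [-0.0, -0.004, -1.0]]
force: [-9.4, -3.1, 8.6]
gripper_width: 0.0079
t 6.2 tcp [464.8 255.  191.5] yaw_y 17.7 z [-0.004 -0.002 -1.   ] F [-9.4 -3.1  8.6] q [-0.47  0.31 -0.1   1.9   0.04  0.94 -0.28] w 7.9
```

```bash
python3 -m handwheel '{"fingers":[0,0,0,0,0,0,0,0,0,0,0,0],"xyz":[[0.18,0.055,0.145],[0.19,0.06,0.13],[0.2,0.06,0.115],[0.21,0.062,0.1],[0.215,0.065,0.08],[0.22,0.066,0.065],[0.225,0.07,0.05],[0.225,0.07,0.03],[0.23,0.07,0.01],[0.23,0.07,0],[0.23,0.07,-0.02],[0.23,0.07,-0.04]],"rot":[[0,0,0],[0,0,0],[0,0,0],[0,0,0],[0,0,0],[0,0,0],[0,0,0],[0,0,0],[0,0,0],[0,0,0],[0,0,0],[0,0,0]]}'
python3 - <<'E'
from h import *
st()
p=robot.snapshot("scene");save(p,"s2.png",(230,80,450,300),3)
E
```

```text
clock: 7.4
tcp_pos: [0.5966, 0.2952, 0.2262]
orientation: [[-0.304, 0.953, 0.002], [0.953, 0.304, 0.001], [0.001, 0.002, -1.0]]
force: [-4.5, -1.2, 5.5]
gripper_width: 0.0078
t 7.4 tcp [596.6 295.2 226.2] yaw_y 17.7 z [ 0.002  0.001 -1.   ] F [-4.5 -1.2  5.5] q [-0.44  0.5  -0.08  1.52  0.04  1.12 -0.22] w 7.8
```

View pics/s2.png

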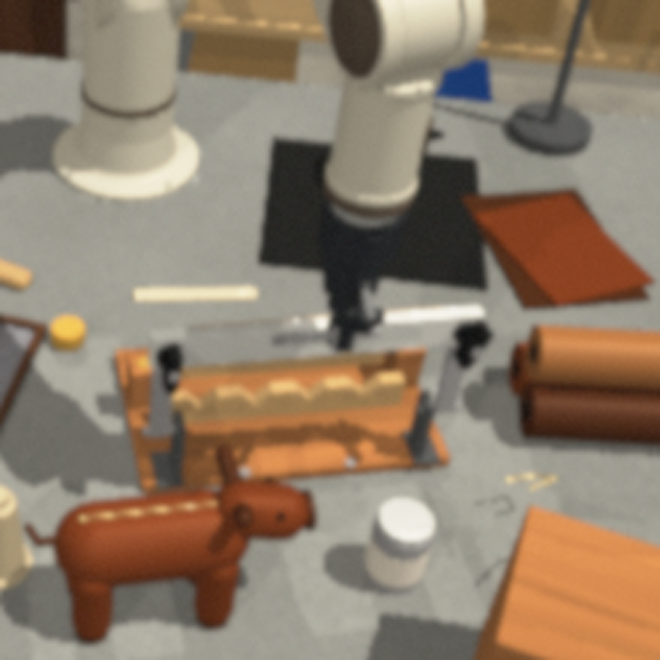

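```bash
python3 -m handwheel '{"fingers":[0,0,0,0,1,1,1,1,1,1,1,1],"xyz":[[0.22,0.068,-0.05],[0.22,0.067,-0.06],[0,0,0],[0,0,0],[0,0,0],[0,0,0],[0,0,0],[0,0,0],[0,0,0.5],[0,0,0.6],[0,0,0.6],[0,0,0]],"rot":[[0,0,0],[0,0,0],[0,0,0],[0,0,0],[0,0,0],[0,0,0],[0,0,0],[0,0,0],[0,0,0],[0,0,0],[0,0,0],[0,0,0]]}'
python3 - <<'E'
from h import *
st()
p=robot.snapshot("wrist");save(p,"w2.png")
E
```

```text
clock: 8.65
tcp_pos: [0.6198, 0.3026, 0.3082]
orientation: [[-0.304, 0.953, 0.008], [0.953, 0.304, 0.004], [0.001, 0.009, -1.0]]
force: [1.1, 0.0, 1.0]
gripper_width: 0.0853
t 8.7 tcp [619.8 302.6 308.2] yaw_y 17.7 z [ 0.008  0.004 -1.   ] F [1.1 0.  1. ] q [-0.44  0.48 -0.07  1.36  0.04  1.29 -0.21] w 85.3
```

View pics/w2.png

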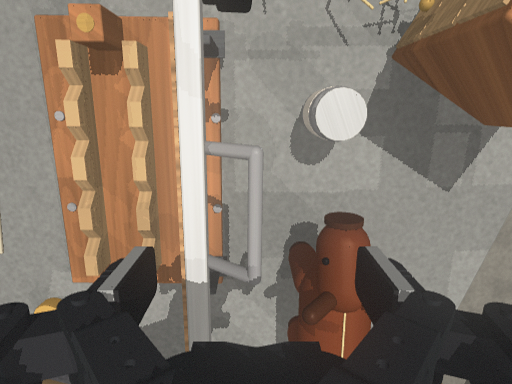

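```bash
python3 -m handwheel '{"fingers":[1,1,1,1,1,1,1,1,1,1,0.65,0.65],"xyz":[[-0.245,-0.767,0],[-0.245,-0.767,0],[-0.245,-0.767,0],[-0.245,-0.767,0],[-0.245,-0.767,0],[-0.245,-0.767,0],[-0.245,-0.767,-0.2],[-0.245,-0.767,-0.3],[-0.245,-0.767,-0.5],[-0.245,-0.767,-0.5],[-0.245,-0.767,-0.5],[0,0,0]],"rot":[[0,0,0.733],[0,0,0.733],[0,0,0.733],[0,0,0.733],[0,0,0.733],[0,0,0.733],[0,0,0.733],[0,0,0.733],[0,0,0.733],[0,0,0.733],[0,0,0.733],[0,0,0]]}'
python3 - <<'E'
from h import *
p=robot.snapshot("wrist");save(p,"w3.png");P=cloud(p)
st()
print(rects(P,.016,.06,(.35,.65,-.4,-.06),200))
E
```

```text
clock: 9.9
tcp_pos: [0.4769, -0.1261, 0.1981]
orientation: [[-0.998, 0.059, -0.01], [0.059, 0.998, -0.001], [0.01, -0.002, -1.0]]
force: [0.6, -0.1, 0.7]
gripper_width: 0.059
t 9.9 tcp [ 479.3 -123.1  199.8] yaw_y 86.6 z [-0.006  0.    -1.   ] F [0.1 1.6 0.6] q [ 0.24  0.24 -0.05  1.97  0.02  0.94  1.69] w 55.5
[(462.0, -148.5, 149.8, 31.9, -2.2, 5166, 38.5), (487.1, -195.1, 150.4, 32.0, -12.1, 4251, 38.0), (510.0, -270.0, 150.6, 30.9, -4.0, 4729, 38.1)]
```

View pics/w3.png

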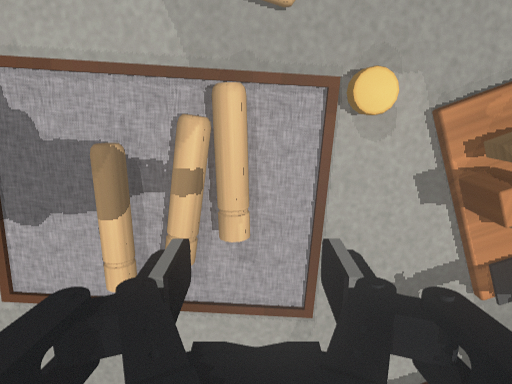

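```bash
python3 -m handwheel '{"fingers":[0.7,0.7,0.7,0.7,0.7,0.7,0.7,0.7,0.7,0.7,0.7,0.7],"xyz":[[0.123,-0.588,0],[0.123,-0.588,0],[0.123,-0.588,0],[0.123,-0.588,0],[0.123,-0.588,0],[0,0,-0.5],[0,0,-0.5],[0,0,-0.5],[0,0,-0.5],[0,0,-0.3],[0,0,0],[0,0,0]],"rot":[[0,0,-0.07],[0,0,0],[0,0,0],[0,0,0],[0,0,0],[0,0,0],[0,0,0],[0,0,0],[0,0,0],[0,0,0],[0,0,0],[0,0,0]]}'
python3 - <<'E'
from h import *
p=robot.snapshot("wrist");save(p,"w4.png");P=cloud(p)
st()
print(rects(P,.016,.06,(.35,.65,-.4,-.06),200))
E
```

```text
clock: 11.15
tcp_pos: [0.5143, -0.2668, 0.088]
orientation: [[-0.998, 0.063, 0.0], [0.063, 0.998, 0.0], [-0.0, 0.0, -1.0]]
force: [-0.1, -0.5, 1.3]
gripper_width: 0.0597
t 11.2 tcp [ 514.7 -267.3   88.6] yaw_y 86.4 z [ 0.001 -0.    -1.   ] F [-0.4  0.7  1.2] q [ 0.42  0.52  0.01  1.85 -0.01  0.77  1.95] w 59.7
[(481.9, -168.9, 171.6, 81.6, -12.1, 25153, 38.5), (510.5, -271.2, 150.1, 31.2, -3.5, 11023, 38.0)]
```

View pics/w4.png

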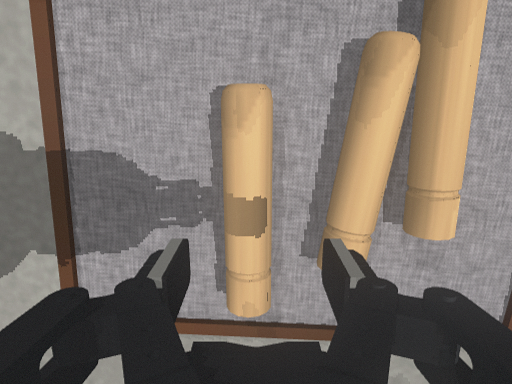

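```bash
python3 -m handwheel '{"fingers":[0.7,0.7,0.7,0.7,0.7,0.7,0,0,0,0,0,0],"xyz":[[-0.08,-0.08,-0.3],[0,0,-0.4],[0,0,-0.5],[0,0,-0.43],[0,0,0],[0,0,0],[0,0,0],[0,0,0],[0,0,0],[0,0,0],[0,0,0],[0,0,0]],"rot":[[0,0,0],[0,0,0],[0,0,0],[0,0,0],[0,0,0],[0,0,0],[0,0,0],[0,0,0],[0,0,0],[0,0,0],[0,0,0],[0,0,0]]}'
python3 - <<'E'
from h import *
st()
E
```

```text
clock: 12.4
tcp_pos: [0.5111, -0.2721, 0.0081]
orientation: [[-0.998, 0.063, 0.003], [0.063, 0.998, -0.001], [-0.003, -0.001, -1.0]]
force: [-0.4, 0.9, 5.5]
gripper_width: 0.0301
t 12.4 tcp [ 511.1 -272.1    8.1] yaw_y 86.4 z [ 0.003 -0.001 -1.   ] F [-0.4  0.9  5.5] q [ 0.43  0.65  0.01  1.88 -0.01  0.62  1.96] w 30.1
```

```bash
python3 -m handwheel '{"fingers":[0,0,0,0,0,0,0,0,0,0,0,0],"xyz":[[0,0,0.4],[0,0,0.6],[0,0,1],[-0.09,0.78,1],[-0.09,0.78,0],[-0.09,0.78,0],[-0.09,0.78,0],[-0.09,0.78,0],[-0.09,0.78,0],[-0.09,0.78,0],[-0.09,0.78,0],[-0.09,0.78,0]],"rot":[[0,0,0],[0,0,0],[0,0,0],[0,0,0.24],[0,0,0.24],[0,0,0.24],[0,0,0.24],[0,0,0.24],[0,0,0.24],[0,0,0.24],[0,0,0.24],[0,0,0.24]]}'
python3 -m handwheel '{"fingers":[0,0,0,0,0,0,0,0],"xyz":[[-0.09,0.78,0],[-0.09,0.78,0],[-0.09,0.78,0],[-0.09,0.78,0],[-0.09,0.78,0],[0,0,0],[0,0,0],[0,0,0]],"rot":[[0,0,0.24],[0,0,0],[0,0,0],[0,0,0],[0,0,0],[0,0,0],[0,0,0],[0,0,0]]}'
python3 - <<'E'
from h import *
p=robot.snapshot("wrist");save(p,"w5.png");P=cloud(p)
st()
print(rects(P,.12,.2,(.3,.65,.1,.4),200))
E
```

```text
clock: 13.6
tcp_pos: [0.4701, 0.0728, 0.1464]
orientation: [[-0.966, -0.259, 0.002], [-0.259, 0.966, -0.0], [-0.002, -0.001, -1.0]]
force: [0.1, 0.4, -1.2]
gripper_width: 0.03
clock: 14.4
tcp_pos: [0.448, 0.2651, 0.1457]
orientation: [[-0.957, -0.291, 0.0], [-0.291, 0.957, -0.001], [-0.0, -0.001, -1.0]]
force: [0.8, -0.8, -0.4]
gripper_width: 0.0299
t 14.4 tcp [448.1 264.7 145.6] yaw_y 106.9 z [ 0.    -0.001 -1.   ] F [ 0.2 -0.4 -0.3] q [-0.36  0.36 -0.27  1.96  0.13  0.84  1.16] w 29.9
[(430.6, 261.2, 105.1, 86.3, -18.2, 27430, 200.0)]
```

View pics/w5.png

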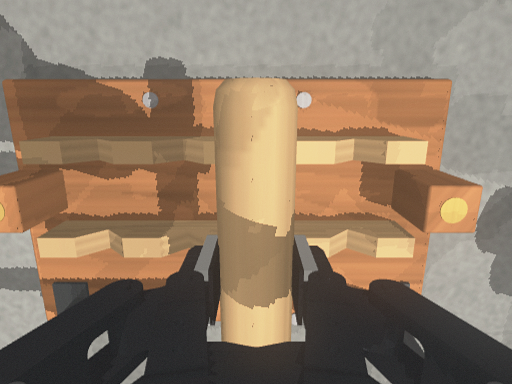

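```bash
python3 -m handwheel '{"fingers":[0,0,0,0,0,0,0,0],"xyz":[[-0.02,0.23,0],[0,0,-0.5],[0,0,-0.5],[0,0,-0.4],[0,0,-0.2],[0,0,-0.2],[0,0,0],[0,0,0]],"rot":[[0,0,0],[0,0,0],[0,0,0],[0,0,0],[0,0,0],[0,0,0],[0,0,0],[0,0,0]]}'
cat >> h.py <<'E'
def cl(xy):
    d=np.asarray(xy)[:2]-np.array([.4565,.2456]);c,s=np.cos(np.radians(17)),np.sin(np.radians(17))
    return np.round(1000*np.array([d@[c,s],d@[-s,c]]),1)
E
python3 - <<'E'
from h import *
st();print(cl(robot.observe()["tcp_pos"]))
E
```

```text
clock: 15.25
tcp_pos: [0.4471, 0.2781, 0.0559]
orientation: [[-0.956, -0.292, 0.001], [-0.292, 0.956, 0.0], [-0.001, 0.0, -1.0]]
force: [-0.2, 1.0, -1.1]
gripper_width: 0.0298
t 15.2 tcp [447.1 278.1  55.9] yaw_y 107.0 z [ 0.001  0.    -1.   ] F [-0.2  1.  -1.1] q [-0.41  0.51 -0.24  1.99  0.19  0.66  1.09] w 29.8
[ 0.5 33.8]
```

```bash
python3 -m handwheel '{"fingers":[0,0,0,0,0.5,0.55,0.55,0.55,0.55],"xyz":[[0.01,-0.035,-0.05],[0,0,-0.06],[0,0,-0.04],[0,0,0],[0,0,0],[0,0,0],[0,0,0],[0,0,0],[0,0,0]],"rot":[[0,0,0],[0,0,0],[0,0,0],[0,0,0],[0,0,0],[0,0,0],[0,0,0],[0,0,0],[0,0,0]]}'
python3 -m handwheel '{"fingers":[0.55,0.55,0.55,0.55,0.55,0.55],"xyz":[[0,0,0.4],[0,0,0.6],[0,0,0.6],[0,0,0.8],[0,0,0],[0,0,0]],"rot":[[0,0,0],[0,0,0],[0,0,0],[0,0,0],[0,0,0],[0,0,0]]}'
python3 - <<'E'
from h import *
p=robot.snapshot("wrist");save(p,"w6.png");P=cloud(p)
st()
r=rects(P,.063,.1,(.35,.65,.1,.4),200);print(r,[cl(np.array(q[:2])/1000) for q in r])
E
```

```text
clock: 16.15
tcp_pos: [0.447, 0.2762, 0.0478]
orientation: [[-0.956, -0.292, -0.0], [-0.292, 0.956, 0.0], [0.0, 0.0, -1.0]]
force: [-0.6, 0.1, 0.9]
gripper_width: 0.0469
clock: 16.75
tcp_pos: [0.4478, 0.2764, 0.1689]
orientation: [[-0.956, -0.292, 0.002], [-0.292, 0.956, 0.001], [-0.003, 0.0, -1.0]]
force: [0.3, -1.0, -0.9]
gripper_width: 0.047
t 16.8 tcp [446.9 275.8 167.7] yaw_y 107.0 z [ 0. -0. -1.] F [-0.   0.5 -0.4] q [-0.36  0.34 -0.29  1.93  0.12  0.89  1.15] w 47.0
[(447.6, 275.2, 150.0, 31.1, 16.9, 7790, 78.3), (497.8, 105.0, 33.8, 19.7, 17.0, 1349, 77.4), (411.1, 389.7, 33.8, 31.3, 17.1, 1959, 77.7)] [array([ 0.1, 30.9]), array([  -1.6, -146.5]), array([ -1.3, 151.1])]
```

View pics/w6.png

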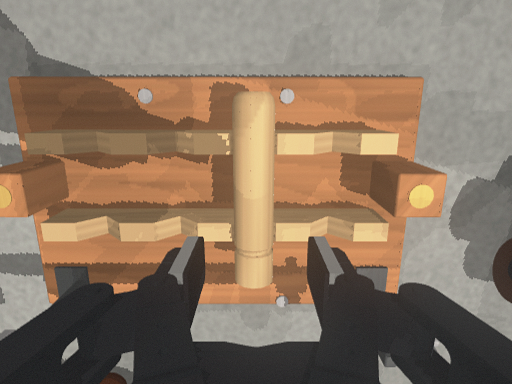

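```bash
python3 -m handwheel '{"fingers":[0.55,0.55,0.55,0.55,0.55,0.55,0.55,0.55,0.55,0.55,0.55,0.55],"xyz":[[0.08,-0.8,0],[0.08,-0.8,0],[0.08,-0.8,0],[0.08,-0.8,0],[0.08,-0.8,0],[0.08,-0.8,0],[0.08,-0.8,0],[0.08,-0.8,0],[0.08,-0.8,0],[0.08,-0.8,0],[0.08,-0.8,0],[0.08,-0.8,0]],"rot":[[0,0,-0.283],[0,0,-0.283],[0,0,-0.283],[0,0,-0.283],[0,0,-0.283],[0,0,-0.283],[0,0,-0.283],[0,0,-0.283],[0,0,-0.283],[0,0,-0.283],[0,0,-0.283],[0,0,-0.283]]}'
python3 -m handwheel '{"fingers":[0.55,0.55],"xyz":[[0,0,0],[0,0,0]],"rot":[[0,0,0],[0,0,0]]}'
python3 - <<'E'
from h import *
p=robot.snapshot("wrist");save(p,"w7.png");P=cloud(p)
st()
print(rects(P,.016,.06,(.35,.65,-.4,-.06),200))
print(rects(P,.027,.06,(.35,.65,-.4,-.06),200))
E
```

```text
clock: 18.0
tcp_pos: [0.4938, -0.2052, 0.1661]
orientation: [[-0.977, 0.213, -0.003], [0.213, 0.977, 0.001], [0.003, 0.0, -1.0]]
force: [0.8, 0.3, -0.1]
gripper_width: 0.0472
clock: 18.2
tcp_pos: [0.4937, -0.2045, 0.1661]
orientation: [[-0.977, 0.213, -0.003], [0.213, 0.977, 0.001], [0.003, 0.0, -1.0]]
force: [0.1, 0.5, 0.8]
gripper_width: 0.0469
t 18.2 tcp [ 494.  -203.   166.3] yaw_y 77.8 z [-0.003  0.002 -1.   ] F [-0.9  0.6 -0.4] q [ 0.3   0.34  0.04  1.91 -0.02  0.89  1.72] w 47.3
[(462.0, -148.8, 149.9, 31.2, -2.1, 6806, 37.9), (487.7, -195.2, 150.3, 31.8, -12.3, 6155, 37.8)]
[(462.0, -148.4, 149.9, 29.3, -2.2, 6185, 37.9), (487.8, -195.0, 150.0, 29.1, -12.3, 5633, 37.8)]
```

View pics/w7.png

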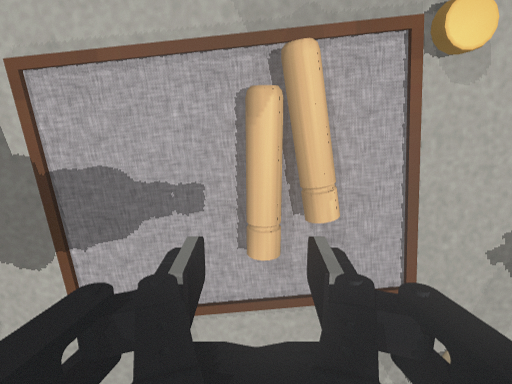

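```bash
python3 -m handwheel '{"fingers":[0.52,0.52,0.52,0.52,0.52,0.52,0.52],"xyz":[[0.45,-0.03,-0.4],[0,0,-0.6],[0,0,-0.6],[0,0,-0.4],[0,0,-0.2],[0,0,0],[0,0,0]],"rot":[[0,0,0],[0,0,0],[0,0,0],[0,0,0],[0,0,0],[0,0,0],[0,0,0]]}'
python3 - <<'E'
from h import *
p=robot.snapshot("wrist");save(p,"w8.png")
st()
E
```

```text
clock: 18.95
tcp_pos: [0.5181, -0.2047, 0.0584]
orientation: [[-0.978, 0.21, 0.0], [0.21, 0.978, 0.0], [-0.0, 0.0, -1.0]]
force: [0.7, -0.3, -0.1]
gripper_width: 0.0447
t 19.0 tcp [ 518.6 -205.2   58.9] yaw_y 77.9 z [ 0.002 -0.    -1.   ] F [ 0.4 -1.2  0.4] q [ 0.3   0.53  0.04  1.92 -0.03  0.69  1.71] w 44.2
```

View pics/w8.png

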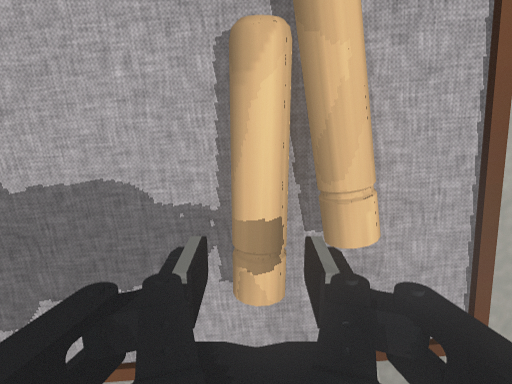

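```bash
python3 -m handwheel '{"fingers":[0.52,0.52,0.52,0.52,0.52,0,0,0,0,0,0],"xyz":[[0,0,-0.3],[0,0,-0.3],[0,0,-0.25],[0,0,-0.17],[0,0,0],[0,0,0],[0,0,0],[0,0,0],[0,0,0],[0,0,0],[0,0,0]],"rot":[[0,0,0],[0,0,0],[0,0,0],[0,0,0],[0,0,0],[0,0,0],[0,0,0],[0,0,0],[0,0,0],[0,0,0],[0,0,0]]}'
python3 - <<'E'
from h import *
st()
E
python3 -m handwheel '{"fingers":[0,0,0,0,0,0],"xyz":[[0,0,0.2],[0,0,0.4],[0,0,0.6],[0,0,0.8],[0,0,1],[0,0,0]],"rot":[[0,0,0],[0,0,0],[0,0,0],[0,0,0],[0,0,0],[0,0,0]]}'
python3 - <<'E'
from h import *
p=robot.snapshot("wrist");save(p,"w9.png")
st()
P=cloud(p);print(rects(P,.016,.06,(.35,.65,-.4,-.06),200))
# held part: points above 0.11
m=(P[...,2]>.11)&(P[...,2]<.19)
t=robot.observe();R=np.array(t["orientation"]);Q=(P[m]-np.array(t["tcp_pos"]))@R
v,u=np.nonzero(m);k=(u>200)&(u<310)
Q=Q[k];print(len(Q),np.percentile(Q,[1,50,99],axis=0).round(4))
for lo in np.arange(-.06,.14,.02):
    q=Q[(Q[:,0]>lo)&(Q[:,0]<lo+.02)&(abs(Q[:,1])<.016)]
    if len(q)>20: print(round(lo,2),len(q),"ztop(min tool z)",np.percentile(q[:,2],2).round(4),"ymid",np.median(q[:,1]).round(4))
E
```

```text
clock: 20.1
tcp_pos: [0.5177, -0.2055, 0.0071]
orientation: [[-0.977, 0.211, 0.0], [0.211, 0.977, -0.0], [-0.0, -0.0, -1.0]]
force: [0.1, -0.6, -0.7]
gripper_width: 0.0303
t 20.1 tcp [ 517.7 -205.5    7.1] yaw_y 77.8 z [ 0. -0. -1.] F [ 0.1 -0.6 -0.7] q [ 0.3   0.62  0.03  1.93 -0.03  0.59  1.72] w 30.3
clock: 20.7
tcp_pos: [0.5225, -0.2073, 0.1647]
orientation: [[-0.977, 0.211, 0.013], [0.211, 0.977, -0.004], [-0.013, -0.002, -1.0]]
force: [0.8, 0.6, -0.4]
gripper_width: 0.0303
t 20.8 tcp [ 520.7 -206.6  161.7] yaw_y 77.8 z [ 0.009 -0.003 -1.   ] F [ 0.1  0.1 -0.6] q [ 0.29  0.38  0.04  1.86 -0.02  0.88  1.71] w 30.1
[(465.4, -148.9, 142.8, 31.0, -2.2, 5272, 38.0)]
9890 [[-0.0301 -0.0192 -0.0289]
 [ 0.0474 -0.006  -0.0256]
 [ 0.0961  0.0201 -0.012 ]]
-0.04 468 ztop(min tool z) -0.0279 ymid -0.0104
-0.02 1006 ztop(min tool z) -0.0281 ymid 0.0089
0.0 1110 ztop(min tool z) -0.0282 ymid -0.0099
0.02 1212 ztop(min tool z) -0.0285 ymid -0.009
0.04 1474 ztop(min tool z) -0.0287 ymid -0.0081
0.06 1846 ztop(min tool z) -0.0288 ymid -0.0076
0.08 1916 ztop(min tool z) -0.029 ymid -0.0068
```

View pics/w9.png

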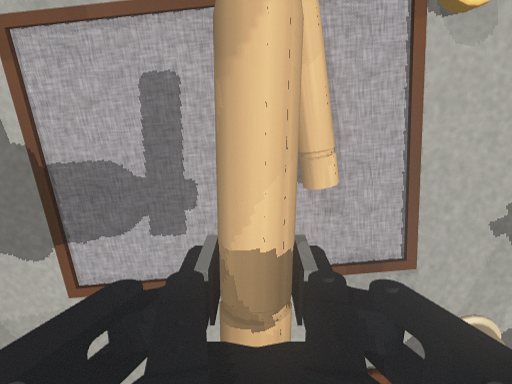

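```bash
python3 -m handwheel '{"fingers":[0,0,0,0,0,0,0,0,0,0,0,0],"xyz":[[-0.069,0.71,0],[-0.069,0.71,0],[-0.069,0.71,0],[-0.069,0.71,0],[-0.069,0.71,0],[-0.069,0.71,0],[-0.069,0.71,0],[-0.069,0.71,0],[-0.069,0.71,0],[-0.069,0.71,0],[-0.069,0.71,0],[-0.069,0.71,0]],"rot":[[0,0,0.283],[0,0,0.283],[0,0,0.283],[0,0,0.283],[0,0,0.283],[0,0,0.283],[0,0,0.283],[0,0,0.283],[0,0,0.283],[0,0,0.283],[0,0,0.283],[0,0,0.283]]}'
python3 -m handwheel '{"fingers":[0,0,0],"xyz":[[0,0,0],[0,0,0],[0,0,0]],"rot":[[0,0,0],[0,0,0],[0,0,0]]}'
python3 - <<'E'
from h import *
st();print(cl(robot.observe()["tcp_pos"]))
E
```

```text
clock: 21.95
tcp_pos: [0.4751, 0.2215, 0.1561]
orientation: [[-0.956, -0.294, -0.002], [-0.294, 0.956, -0.001], [0.002, -0.0, -1.0]]
force: [-0.5, -0.1, -1.6]
gripper_width: 0.0304
clock: 22.25
tcp_pos: [0.4759, 0.219, 0.1562]
orientation: [[-0.957, -0.291, -0.001], [-0.291, 0.957, -0.001], [0.002, -0.001, -1.0]]
force: [-0.1, 0.2, -0.8]
gripper_width: 0.0304
t 22.2 tcp [475.9 219.  156.2] yaw_y 106.9 z [-0.001 -0.001 -1.   ] F [-0.1  0.2 -0.8] q [-0.29  0.35 -0.23  1.94  0.11  0.87  1.29] w 30.4
[ 10.8 -31.1]
```

```bash
python3 -m handwheel '{"fingers":[0,0,0,0,0,0,0,0],"xyz":[[0.05,0.0,-0.3],[0,0,-0.6],[0,0,-0.6],[0,0,-0.3],[0,0,-0.2],[0,0,0],[0,0,0],[0,0,0]],"rot":[[0,0,0],[0,0,0],[0,0,0],[0,0,0],[0,0,0],[0,0,0],[0,0,0],[0,0,0]]}'
python3 - <<'E'
from h import *
st();print(cl(robot.observe()["tcp_pos"]))
E
```

```text
clock: 23.05
tcp_pos: [0.4797, 0.2208, 0.0578]
orientation: [[-0.956, -0.292, 0.002], [-0.292, 0.956, 0.001], [-0.002, 0.0, -1.0]]
force: [-0.4, 0.2, -0.6]
gripper_width: 0.0302
t 23.1 tcp [479.7 220.8  57.8] yaw_y 107.0 z [ 0.002  0.001 -1.   ] F [-0.4  0.2 -0.6] q [-0.32  0.51 -0.2   1.99  0.16  0.66  1.24] w 30.2
[ 14.9 -30.5]
```

```bash
python3 -m handwheel '{"fingers":[0,0,0,0,0.5,0.5,0.5,0.5,0.5,0.5],"xyz":[[-0.01,-0.035,-0.07],[0,0,-0.07],[0,0,-0.06],[0,0,0],[0,0,0],[0,0,0],[0,0,0],[0,0,0],[0,0,0],[0,0,0]],"rot":[[0,0,0],[0,0,0],[0,0,0],[0,0,0],[0,0,0],[0,0,0],[0,0,0],[0,0,0],[0,0,0],[0,0,0]]}'
python3 - <<'E'
from h import *
st();print(cl(robot.observe()["tcp_pos"]))
E
python3 -m handwheel '{"fingers":[0.5,0.5,0.5,0.5,0.5,0.5],"xyz":[[0,0,0.4],[0,0,0.6],[0,0,0.6],[0,0,0.6],[0,0,0],[0,0,0]],"rot":[[0,0,0],[0,0,0],[0,0,0],[0,0,0],[0,0,0],[0,0,0]]}'
python3 - <<'E'
from h import *
p=robot.snapshot("wrist");save(p,"w10.png");P=cloud(p)
st()
r=rects(P,.063,.1,(.35,.65,.1,.4),200);print(r,[cl(np.array(q[:2])/1000) for q in r])
E
```

```text
clock: 24.05
tcp_pos: [0.4782, 0.2189, 0.0468]
orientation: [[-0.956, -0.292, -0.0], [-0.292, 0.956, 0.0], [0.0, 0.0, -1.0]]
force: [0.4, 0.5, -0.1]
gripper_width: 0.0426
t 24.1 tcp [478.2 218.9  46.8] yaw_y 107.0 z [-0.  0. -1.] F [ 0.4  0.5 -0.1] q [-0.32  0.52 -0.2   1.99  0.17  0.64  1.24] w 42.6
[ 12.9 -31.9]
clock: 24.65
tcp_pos: [0.4786, 0.219, 0.1575]
orientation: [[-0.956, -0.292, 0.002], [-0.292, 0.956, 0.001], [-0.002, 0.0, -1.0]]
force: [-0.2, -0.2, -0.3]
gripper_width: 0.0424
t 24.7 tcp [477.9 218.6 156.5] yaw_y 107.0 z [-0. -0. -1.] F [-0.1 -0.  -0.7] q [-0.28  0.35 -0.24  1.94  0.11  0.87  1.29] w 42.4
[(449.2, 209.3, 150.1, 31.2, 16.9, 9271, 78.0), (446.8, 275.0, 148.0, 31.6, 16.9, 7917, 78.6), (497.7, 105.0, 33.6, 19.2, 15.8, 1328, 77.5), (414.2, 381.5, 34.7, 16.0, 19.1, 1286, 77.2)] [array([-17.6, -32.6]), array([-0.7, 31. ]), array([  -1.7, -146.5]), array([ -0.7, 142.3])]
```

View pics/w10.png

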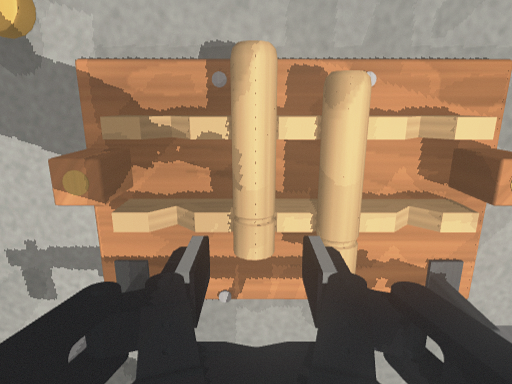

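```bash
python3 -m handwheel '{"fingers":[0.5,0.5,0.5,0.5,0.5,0.5,0.5,0,0,0,0,0],"xyz":[[-0.48,-0.146,0],[0,0,-0.5],[0,0,-0.6],[0,0,-0.6],[0,0,-0.3],[0,0,-0.18],[0,0,0],[0,0,0],[0,0,0],[0,0,0],[0,0,0],[0,0,0]],"rot":[[0,0,0],[0,0,0],[0,0,0],[0,0,0],[0,0,0],[0,0,0],[0,0,0],[0,0,0],[0,0,0],[0,0,0],[0,0,0],[0,0,0]]}'
python3 - <<'E'
from h import *
st();print(cl(robot.observe()["tcp_pos"]))
E
```

```text
clock: 25.9
tcp_pos: [0.4548, 0.2108, 0.0485]
orientation: [[-0.957, -0.292, 0.001], [-0.292, 0.957, -0.001], [-0.001, -0.001, -1.0]]
force: [-0.1, -5.9, 5.4]
gripper_width: 0.0301
t 25.9 tcp [454.8 210.8  48.5] yaw_y 107.0 z [ 0.001 -0.001 -1.   ] F [-0.1 -5.9  5.4] q [-0.32  0.49 -0.21  2.05  0.17  0.62  1.23] w 30.1
[-11.8 -32.8]
```

Lift 6 mm, shift +17 mm along clamp x (+0.325, +0.1), lower, release.

```bash
python3 -m handwheel '{"fingers":[0,0,0,0,0,0,0.5,0.5,0.5,0.5,0.5,0.5],"xyz":[[0,0,0.12],[0.16,0.055,0],[0.165,0.055,0],[0,0,-0.06],[0,0,-0.06],[0,0,0],[0,0,0],[0,0,0],[0,0,0],[0,0,0.4],[0,0,0.8],[0,0,1]],"rot":[[0,0,0],[0,0,0],[0,0,0],[0,0,0],[0,0,0],[0,0,0],[0,0,0],[0,0,0],[0,0,0],[0,0,0],[0,0,0],[0,0,0]]}'
python3 -m handwheel '{"fingers":[0.5,0.5],"xyz":[[0,0,0],[0,0,0]],"rot":[[0,0,0],[0,0,0]]}'
python3 - <<'E'
from h import *
p=robot.snapshot("wrist");P=cloud(p)
st()
r=rects(P,.063,.1,(.35,.65,.1,.4),200);print(r,[cl(np.array(q[:2])/1000) for q in r])
E
```

```text
clock: 27.1
tcp_pos: [0.4683, 0.2164, 0.1569]
orientation: [[-0.956, -0.293, -0.005], [-0.293, 0.956, -0.002], [0.006, -0.0, -1.0]]
force: [1.5, 0.2, -0.3]
gripper_width: 0.0429
clock: 27.3
tcp_pos: [0.4711, 0.2175, 0.1591]
orientation: [[-0.956, -0.293, 0.002], [-0.293, 0.956, 0.001], [-0.003, 0.0, -1.0]]
force: [-0.1, -0.6, -1.8]
gripper_width: 0.0427
t 27.4 tcp [470.1 216.9 157.7] yaw_y 107.0 z [-0. -0. -1.] F [-0.1 -0.5 -0.8] q [-0.28  0.34 -0.25  1.95  0.11  0.86  1.29] w 43.1
[(443.6, 274.0, 141.5, 31.7, 16.9, 7246, 77.9), (468.4, 215.0, 150.3, 31.2, 16.9, 8486, 78.5), (498.3, 108.2, 37.0, 18.1, 3.7, 1300, 77.8), (413.4, 383.1, 34.0, 18.5, 16.8, 1472, 77.3)] [array([-4. , 30.9]), array([  2.4, -32.7]), array([  -0.2, -143.6]), array([ -1. , 144.1])]
```

```bash
python3 -m handwheel '{"fingers":[0.5,0.5,0.6,0.6,0.6,0.65,0.65,0.65,0.65,0.65,0.65,0.65],"xyz":[[-0.016,-0.731,0],[-0.016,-0.731,0],[-0.016,-0.731,0],[-0.016,-0.731,0],[-0.016,-0.731,0],[-0.016,-0.731,0],[-0.016,-0.731,0],[-0.016,-0.731,0],[-0.016,-0.731,0],[-0.016,-0.731,0],[0,0,0],[0,0,0]],"rot":[[0,0,-0.223],[0,0,-0.223],[0,0,-0.223],[0,0,-0.223],[0,0,-0.223],[0,0,-0.223],[0,0,-0.223],[0,0,-0.223],[0,0,-0.223],[0,0,-0.223],[0,0,0],[0,0,0]]}'
python3 - <<'E'
from h import *
p=robot.snapshot("wrist");P=cloud(p)
st()
r=rects(P,.016,.1,(.35,.65,-.4,-.06),200);print(r)
p=robot.snapshot("top");P=cloud(p);save(p,"t2.png")
r=rects(P,.063,.1,(.35,.57,.1,.4),50);print(r,[cl(np.array(q[:2])/1000) for q in r])
E
```

```text
clock: 28.55
tcp_pos: [0.4609, -0.1489, 0.1561]
orientation: [[-0.999, 0.04, -0.004], [0.04, 0.999, 0.001], [0.004, 0.001, -1.0]]
force: [0.2, 0.9, -0.2]
gripper_width: 0.0549
t 28.6 tcp [ 461.3 -147.7  156.4] yaw_y 87.8 z [-0.003  0.001 -1.   ] F [-0.3  0.5  0.1] q [ 0.25  0.28  0.    2.04 -0.    0.83  1.79] w 55.3
[(462.2, -148.4, 150.4, 31.9, -2.2, 6462, 38.1)]
[(466.8, 212.9, 149.5, 31.1, 17.2, 596, 82.2), (446.3, 273.4, 150.3, 31.3, 17.0, 602, 81.4), (496.6, 108.8, 36.1, 13.8, 1.7, 53, 78.6), (410.1, 387.9, 33.8, 30.8, 16.4, 140, 80.2)] [array([  0.3, -34.3]), array([-1.6, 29.6]), array([  -1.6, -142.5]), array([ -2.8, 149.6])]
```

View pics/t2.png

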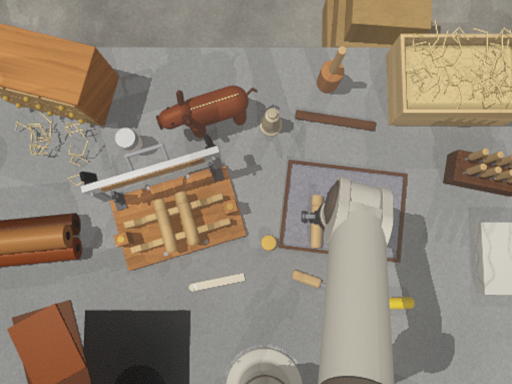

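```bash
python3 -m handwheel '{"fingers":[0.65,0.65,0.65,0.65,0.65,0.65,0.65,0,0,0,0,0],"xyz":[[0.02,-0.01,-0.4],[0,0,-0.7],[0,0,-0.8],[0,0,-0.6],[0,0,-0.3],[0,0,-0.18],[0,0,0],[0,0,0],[0,0,0],[0,0,0],[0,0,0],[0,0,0]],"rot":[[0,0,0],[0,0,0],[0,0,0],[0,0,0],[0,0,0],[0,0,0],[0,0,0],[0,0,0],[0,0,0],[0,0,0],[0,0,0],[0,0,0]]}'
python3 - <<'E'
from h import *
st()
E
```

```text
clock: 29.85
tcp_pos: [0.4645, -0.1489, 0.0101]
orientation: [[-0.999, 0.038, 0.002], [0.038, 0.999, -0.0], [-0.002, -0.0, -1.0]]
force: [0.0, 1.1, 6.6]
gripper_width: 0.0299
t 29.9 tcp [ 464.5 -148.9   10.1] yaw_y 87.8 z [ 0.002 -0.    -1.   ] F [0.  1.1 6.6] q [ 0.26  0.54 -0.    2.1   0.    0.5   1.79] w 29.9
```

```bash
python3 -m handwheel '{"fingers":[0,0,0,0,0,0,0,0,0,0,0,0],"xyz":[[0,0,0.4],[0,0,0.6],[0,0,1],[0.055,0.76,1],[0.055,0.76,0],[0.055,0.76,0],[0.055,0.76,0],[0.055,0.76,0],[0.055,0.76,0],[0.055,0.76,0],[0.055,0.76,0],[0,0,0]],"rot":[[0,0,0],[0,0,0],[0,0,0],[0,0,0.279],[0,0,0.279],[0,0,0.279],[0,0,0.279],[0,0,0.279],[0,0,0.279],[0,0,0.279],[0,0,0.279],[0,0,0]]}'
python3 -m handwheel '{"fingers":[0,0],"xyz":[[0,0,0],[0,0,0]],"rot":[[0,0,0],[0,0,0]]}'
python3 - <<'E'
from h import *
st();print(cl(robot.observe()["tcp_pos"]))
p=robot.snapshot("wrist");save(p,"w11.png")
E
```

```text
clock: 31.05
tcp_pos: [0.4849, 0.154, 0.1495]
orientation: [[-0.954, -0.301, 0.002], [-0.301, 0.954, 0.004], [-0.003, 0.003, -1.0]]
force: [0.5, 0.6, -1.0]
gripper_width: 0.0302
clock: 31.25
tcp_pos: [0.4848, 0.1457, 0.1486]
orientation: [[-0.957, -0.291, -0.0], [-0.291, 0.957, -0.001], [0.001, -0.001, -1.0]]
force: [-0.0, -0.1, 0.4]
gripper_width: 0.0301
t 31.2 tcp [484.8 145.7 148.6] yaw_y 106.9 z [-0.    -0.001 -1.   ] F [-0.  -0.1  0.4] q [-0.18  0.33 -0.2   1.99  0.09  0.83  1.44] w 30.1
[  -2.1 -103.8]
```

View pics/w11.png

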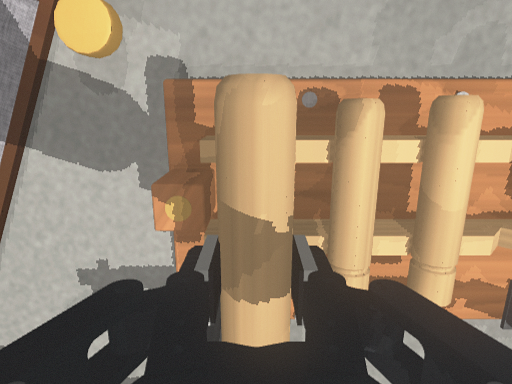

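```bash
python3 -m handwheel '{"fingers":[0,0,0,0,0,0,0,0],"xyz":[[0.042,0.166,0],[0,0,-0.5],[0,0,-0.6],[0,0,-0.5],[0,0,-0.2],[0,0,0],[0,0,0],[0,0,0]],"rot":[[0,0,0],[0,0,0],[0,0,0],[0,0,0],[0,0,0],[0,0,0],[0,0,0],[0,0,0]]}'
python3 - <<'E'
from h import *
st();print(cl(robot.observe()["tcp_pos"]))
E
```

```text
clock: 32.1
tcp_pos: [0.4883, 0.1559, 0.06]
orientation: [[-0.956, -0.292, 0.002], [-0.292, 0.956, 0.001], [-0.003, 0.0, -1.0]]
force: [1.3, 0.0, -1.3]
gripper_width: 0.03
t 32.1 tcp [488.3 155.9  60. ] yaw_y 107.0 z [ 0.002  0.001 -1.   ] F [ 1.3  0.  -1.3] q [-0.21  0.48 -0.18  2.02  0.14  0.65  1.38] w 30.0
[  4.2 -95. ]
```

```bash
python3 -m handwheel '{"fingers":[0,0,0,0,0.5,0.5,0.5,0.5,0.5,0.5,0.5,0.5],"xyz":[[-0.02,-0.034,-0.08],[0,0,-0.08],[0,0,-0.08],[0,0,0],[0,0,0],[0,0,0],[0,0,0],[0,0,0.3],[0,0,0.6],[0,0,0.8],[0,0,1],[0,0,0]],"rot":[[0,0,0],[0,0,0],[0,0,0],[0,0,0],[0,0,0],[0,0,0],[0,0,0],[0,0,0],[0,0,0],[0,0,0],[0,0,0],[0,0,0]]}'
python3 - <<'E'
from h import *
p=robot.snapshot("wrist");save(p,"w12.png");P=cloud(p)
st()
r=rects(P,.063,.1,(.35,.57,.1,.4),200);print(r,[cl(np.array(q[:2])/1000) for q in r])
E
```

```text
clock: 33.3
tcp_pos: [0.4904, 0.1557, 0.1878]
orientation: [[-0.956, -0.293, 0.011], [-0.293, 0.956, 0.004], [-0.012, 0.0, -1.0]]
force: [1.2, 0.3, 0.0]
gripper_width: 0.0428
t 33.4 tcp [488.7 154.9 184.9] yaw_y 107.0 z [ 0.007  0.002 -1.   ] F [ 0.3 -0.3 -0.2] q [-0.18  0.28 -0.22  1.95  0.08  0.91  1.44] w 42.8
[(484.9, 152.8, 149.7, 31.1, 16.9, 6866, 78.2), (447.9, 274.9, 150.3, 31.8, 16.9, 7064, 78.1), (465.7, 214.0, 144.3, 31.3, 16.9, 6010, 77.9), (498.1, 104.7, 34.3, 18.7, 16.3, 863, 77.9)] [array([  0., -97.]), array([ 0.3, 30.5]), array([ -0.4, -32.9]), array([  -1.4, -146.9])]
```

View pics/w12.png

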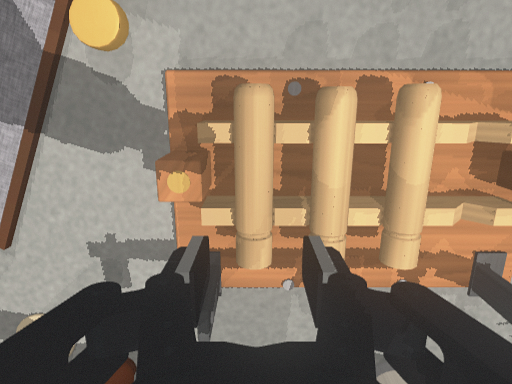

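```bash
python3 -m handwheel '{"fingers":[1,1,1,1,1,1,1,1,1,1,1,1],"xyz":[[0,0,0.9],[0,0,0.9],[0.1,0.1,0.9],[0.27,0.3,0],[0.27,0.3,0],[0.27,0.3,0],[0.27,0.3,0],[0.27,0.3,0],[0.27,0.3,0],[0.27,0.3,0],[0.27,0.3,0],[0,0,0]],"rot":[[0,0,-0.945],[0,0,-0.945],[0,0,-0.945],[0,0,-0.945],[0,0,-0.945],[0,0,-0.945],[0,0,-0.945],[0,0,-0.945],[0,0,-0.945],[0,0,-0.945],[0,0,-0.945],[0,0,0]]}'
python3 -m handwheel '{"fingers":[1,1],"xyz":[[0,0,0],[0,0,0]],"rot":[[0,0,0],[0,0,0]]}'
python3 - <<'E'
from h import *
p=robot.snapshot("wrist");save(p,"w13.png");P=cloud(p)
st()
m=(P[...,2]>.2)&(P[...,2]<.27)
r=rects(P,.2,.27,(.5,.7,.1,.45),60);print(r,[cl(np.array(q[:2])/1000) for q in r])
print("handle",[(np.round(r["location"],3).tolist(),round(r["conf"],2)) for r in robot.mark_of(p,"bar_handle")])
E
```

```text
clock: 34.55
tcp_pos: [0.5989, 0.281, 0.3135]
orientation: [[-0.304, 0.953, -0.003], [0.953, 0.304, -0.001], [0.0, -0.003, -1.0]]
force: [-0.1, 1.0, -0.4]
gripper_width: 0.0853
clock: 34.75
tcp_pos: [0.5984, 0.2778, 0.3156]
orientation: [[-0.305, 0.952, -0.002], [0.952, 0.305, -0.001], [-0.001, -0.002, -1.0]]
force: [0.3, -1.0, -0.4]
gripper_width: 0.0855
t 34.8 tcp [598.6 277.7 316.1] yaw_y 17.7 z [-0.001 -0.001 -1.   ] F [ 0.3 -0.7  1.1] q [-0.45  0.42 -0.04  1.43  0.02  1.29 -0.18] w 85.5
[(602.0, 274.9, 272.2, 60.9, -73.1, 12869, 241.6)] [array([147.7, -14.5])]
handle [([0.622, 0.295, 0.236], 0.71)]
```

View pics/w13.png

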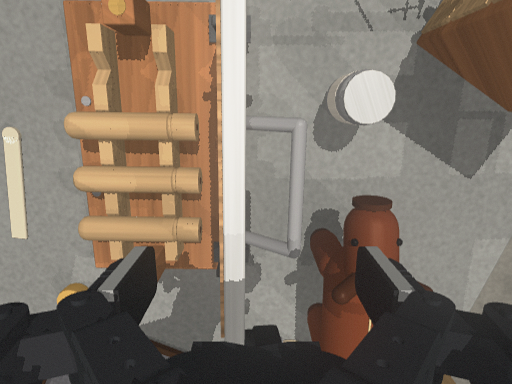

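Run:
```python
from h import *
p=robot.snapshot("wrist");P=cloud(p)
q=P[140:230,285:310].reshape(-1,3);q=q[(q[:,2]>.2)&(q[:,2]<.27)]
C=np.array([cl(a) for a in q]);print(len(q),np.percentile(C,[2,50,98],axis=0),np.percentile(q[:,2],[2,50,98]))
# rod ends in full
k=(P[...,2]>.22)&(P[...,2]<.27);Q=P[k];C=np.array([cl(a) for a in Q]);s=C[:,0]>165;print(np.percentile(C[s],[1,99],axis=0),np.median(C[s],axis=0))
for th in (1.55,1.6,1.65,1.7):
    a=np.arctan2(44,153)+th;print(th,115-159*np.cos(a),86.5+159*np.sin(a))
```

```text
1306 [[168.2  -26.59]
 [172.5    5.05]
 [177.6   33.9 ]] [0.2350454  0.23876519 0.24053185]
[[165.4  -47.63]
 [177.8   48.6 ]] [172.2    4.75]
1.55 155.7573200758133 240.18747789015768
1.6 163.38755651097537 237.9583915631523
1.65 170.89684925461222 235.35073813524457
1.7 178.26642898562895 232.37103538196462
```

```bash
python3 -m handwheel '{"fingers":[0.5,0.5,0.5,0.5,0.5,0.5,0.5,0,0,0,0,0],"xyz":[[0.23,0.18,0],[0.23,0.18,0],[0,0,-0.6],[0,0,-0.7],[0,0,-0.5],[0,0,-0.2],[0,0,0],[0,0,0],[0,0,0],[0,0,0],[0,0,0],[0,0,0]],"rot":[[0,0,0],[0,0,0],[0,0,0],[0,0,0],[0,0,0],[0,0,0],[0,0,0],[0,0,0],[0,0,0],[0,0,0],[0,0,0],[0,0,0]]}'
python3 - <<'E'
from h import *
st();t=cl(robot.observe()["tcp_pos"]);print(t)
prev=None
for th in np.linspace(1.66,0,23):
    a=np.arctan2(44,153)+th
    w=np.array([*( (115-159*np.cos(a))*np.array([.9563,.2924])),86.5+159*np.sin(a)])
    if prev is not None: print(round(th,2),np.round((w-prev)/50,3),round(w[2]-19,1))
    prev=w
E
```

```text
clock: 36.1
tcp_pos: [0.623, 0.2973, 0.2188]
orientation: [[-0.303, 0.953, 0.003], [0.953, 0.303, 0.002], [0.001, 0.003, -1.0]]
force: [-1.7, 0.1, 5.2]
gripper_width: 0.0079
t 36.1 tcp [623.  297.3 218.8] yaw_y 17.7 z [ 0.003  0.002 -1.   ] F [-1.7  0.1  5.2] q [-0.46  0.55 -0.04  1.46  0.02  1.13 -0.19] w 7.9
[174.4   0.8]
1.58 [-0.217 -0.066  0.078] 219.7
1.51 [-0.222 -0.068  0.061] 222.7
1.43 [-0.226 -0.069  0.043] 224.9
1.36 [-0.228 -0.07   0.025] 226.1
1.28 [-0.229 -0.07   0.007] 226.5
1.21 [-0.229 -0.07  -0.011] 225.9
1.13 [-0.228 -0.07  -0.029] 224.5
1.06 [-0.225 -0.069 -0.047] 222.2
0.98 [-0.221 -0.068 -0.064] 218.9
0.91 [-0.216 -0.066 -0.082] 214.8
0.83 [-0.209 -0.064 -0.098] 209.9
0.75 [-0.201 -0.062 -0.115] 204.2
0.68 [-0.193 -0.059 -0.13 ] 197.7
0.6 [-0.183 -0.056 -0.145] 190.4
0.53 [-0.172 -0.053 -0.159] 182.5
0.45 [-0.16  -0.049 -0.172] 173.9
0.38 [-0.147 -0.045 -0.184] 164.6
0.3 [-0.133 -0.041 -0.195] 154.9
0.23 [-0.119 -0.036 -0.205] 144.6
0.15 [-0.104 -0.032 -0.214] 133.9
0.08 [-0.088 -0.027 -0.222] 122.8
0.0 [-0.072 -0.022 -0.228] 111.4
```

```bash
python3 -m handwheel '{"fingers":[0,0,0,0,0,0,0,0,0,0,0,0],"xyz":[[-0.217,-0.066,0.06],[-0.222,-0.068,0.061],[-0.226,-0.069,0.043],[-0.228,-0.07,0.025],[-0.229,-0.07,0.007],[-0.229,-0.07,-0.011],[-0.228,-0.07,-0.029],[-0.225,-0.069,-0.047],[-0.221,-0.068,-0.064],[-0.216,-0.066,-0.082],[-0.209,-0.064,-0.098],[0,0,0]],"rot":[[0,0,0],[0,0,0],[0,0,0],[0,0,0],[0,0,0],[0,0,0],[0,0,0],[0,0,0],[0,0,0],[0,0,0],[0,0,0],[0,0,0]]}'
python3 - <<'E'
from h import *
st();t=cl(robot.observe()["tcp_pos"]);print(t)
p=robot.snapshot("wrist");save(p,"w14.png")
E
```

```text
clock: 37.3
tcp_pos: [0.4992, 0.2596, 0.2127]
orientation: [[-0.304, 0.953, 0.002], [0.953, 0.304, 0.001], [0.001, 0.003, -1.0]]
force: [-6.3, -2.5, 13.2]
gripper_width: 0.0075
t 37.3 tcp [499.2 259.6 212.7] yaw_y 17.7 z [ 0.002  0.001 -1.   ] F [-6.3 -2.5 13.2] q [-0.48  0.33 -0.06  1.81  0.02  1.   -0.24] w 7.5
[45.   0.9]
```

View pics/w14.png

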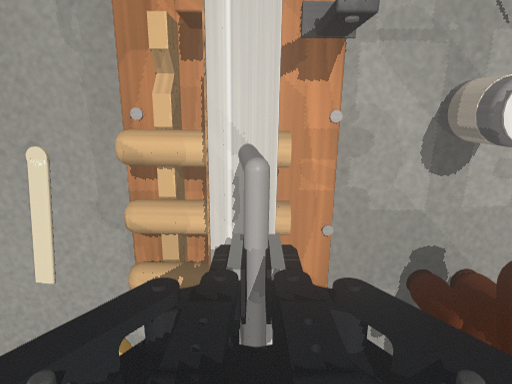

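```bash
python3 -m handwheel '{"fingers":[0,0,0,0,0,0,0,0,0,0,0,0],"xyz":[[-0.201,-0.062,-0.115],[-0.193,-0.059,-0.13],[-0.183,-0.056,-0.145],[-0.172,-0.053,-0.159],[-0.16,-0.049,-0.172],[-0.147,-0.045,-0.184],[-0.133,-0.041,-0.195],[-0.119,-0.036,-0.205],[-0.104,-0.032,-0.214],[-0.088,-0.027,-0.222],[-0.072,-0.022,-0.228],[0,0,0]],"rot":[[0,0,0],[0,0,0],[0,0,0],[0,0,0],[0,0,0],[0,0,0],[0,0,0],[0,0,0],[0,0,0],[0,0,0],[0,0,0],[0,0,0]]}'
python3 - <<'E'
from h import *
st();t=cl(robot.observe()["tcp_pos"]);print(t)
E
```

```text
clock: 38.55
tcp_pos: [0.4192, 0.2351, 0.1104]
orientation: [[-0.304, 0.953, -0.003], [0.953, 0.304, -0.001], [0.0, -0.003, -1.0]]
force: [-3.9, 1.9, -3.2]
gripper_width: 0.0077
t 38.5 tcp [419.2 235.1 110.4] yaw_y 17.7 z [-0.003 -0.001 -1.   ] F [-3.9  1.9 -3.2] q [-0.51  0.34 -0.07  2.08  0.03  0.73 -0.29] w 7.7
[-38.8   0.9]
```

```bash
python3 -m handwheel '{"fingers":[0,0,0,0],"xyz":[[0,0,-0.06],[0,0,-0.06],[0,0,0],[0,0,0]],"rot":[[0,0,0],[0,0,0],[0,0,0],[0,0,0]]}'
python3 -m handwheel '{"fingers":[0.4,0.4,0.5,0.5,0.5,0.5,0.5,0.5,0.5],"xyz":[[0,0,0],[0,0,0],[0,0,0],[0,0,0],[0,0,0.6],[0,0,0.8],[0,0,0.8],[0,0,0.6],[0,0,0]],"rot":[[0,0,0],[0,0,0],[0,0,0],[0,0,0],[0,0,0],[0,0,0],[0,0,0],[0,0,0],[0,0,0]]}'
python3 - <<'E'
from h import *
st()
p=robot.snapshot("wrist");save(p,"w15.png");P=cloud(p)
print("rod",rects(P,.129,.14,(.38,.47,.15,.3),60))
b=P[(P[...,2]>.08)&(P[...,2]<.115)];C=np.array([cl(x) for x in b])
for lo in (-18,-8,2,12):
    k=(C[:,0]>lo)&(C[:,0]<lo+6)&(abs(C[:,1])<120)&(b[:,2]<.104);print(lo,k.sum(),np.median(b[k,2]).round(4))
E
```

```text
clock: 38.95
tcp_pos: [0.419, 0.2351, 0.1089]
orientation: [[-0.304, 0.953, -0.003], [0.953, 0.304, -0.001], [-0.0, -0.004, -1.0]]
force: [-18.5, -7.1, 39.7]
gripper_width: 0.0074
clock: 39.85
tcp_pos: [0.4238, 0.2368, 0.2499]
orientation: [[-0.303, 0.953, 0.007], [0.953, 0.303, 0.004], [0.002, 0.008, -1.0]]
force: [0.1, -0.0, 0.5]
gripper_width: 0.0429
t 39.9 tcp [423.8 236.8 249.9] yaw_y 17.7 z [ 0.007  0.004 -1.   ] F [ 0.1 -0.   0.5] q [-0.5   0.15 -0.07  1.95  0.01  1.03 -0.27] w 42.9
rod [(420.7, 234.9, 98.5, 12.7, -72.9, 1518, 137.7)]
-18 1533 0.0967
-8 1669 0.0967
2 1681 0.0967
12 1446 0.0966
```

View pics/w15.png

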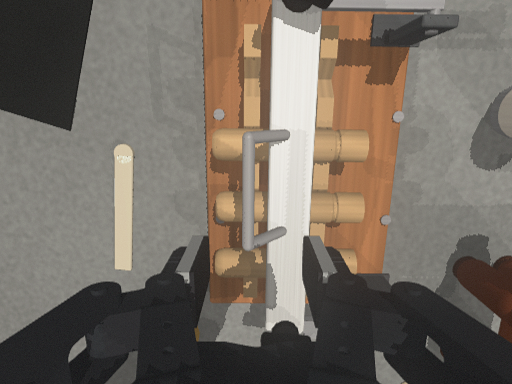

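```bash
python3 -m handwheel '{"fingers":[0.5,0.5,0.5,0.5,0.5,0.5,0.5,0.5,0.5,0.5,0.5,0.5],"xyz":[[0.145,-0.25,0],[0.145,-0.25,0],[0.145,-0.25,0],[0.145,-0.25,0],[0.145,-0.25,0],[0.145,-0.25,0],[0.145,-0.25,-0.1],[0.145,-0.25,-0.1],[0.145,-0.25,-0.1],[0.145,-0.25,-0.1],[0.145,-0.25,-0.1],[0,0,0]],"rot":[[0,0,0.883],[0,0,0.883],[0,0,0.883],[0,0,0.883],[0,0,0.883],[0,0,0.883],[0,0,0.883],[0,0,0.883],[0,0,0.883],[0,0,0.883],[0,0,0.883],[0,0,0]]}'
python3 -m handwheel '{"fingers":[0.5,0.5],"xyz":[[0,0,0],[0,0,0]],"rot":[[0,0,0],[0,0,0]]}'
python3 - <<'E'
from h import *
st();print(cl(robot.observe()["tcp_pos"]))
p=robot.snapshot("wrist");save(p,"w16.png");P=cloud(p)
print(rects(P,.126,.14,(.46,.55,.05,.15),30))
print(rects(P,.1,.14,(.46,.7,.05,.15),30))
print([(np.round(r["location"],3).tolist(),round(r["conf"],2)) for r in robot.mark_of(p,"knob_right_grip")])
E
```

```text
clock: 41.1
tcp_pos: [0.5, 0.0952, 0.218]
orientation: [[-0.982, -0.191, -0.004], [-0.191, 0.982, -0.002], [0.004, -0.001, -1.0]]
force: [0.8, -0.2, -0.4]
gripper_width: 0.0424
clock: 41.3
tcp_pos: [0.5001, 0.0987, 0.22]
orientation: [[-0.981, -0.192, -0.001], [-0.192, 0.981, 0.0], [0.001, 0.0, -1.0]]
force: [0.4, 0.2, 0.6]
gripper_width: 0.0427
t 41.3 tcp [500.1  98.7 220. ] yaw_y 101.1 z [-0.001  0.    -1.   ] F [0.4 0.2 0.6] q [-0.16  0.24 -0.1   1.92  0.03  0.99  1.49] w 42.7
[  -1.3 -153.3]
[(500.4, 95.8, 48.9, 12.4, 11.2, 1115, 134.2)]
[(500.2, 96.2, 47.0, 27.4, -10.8, 1534, 134.2), (610.2, 146.9, 16.9, 5.7, 16.6, 42, 101.6)]
[([0.502, 0.097, 0.121], 0.96)]
```

View pics/w16.png

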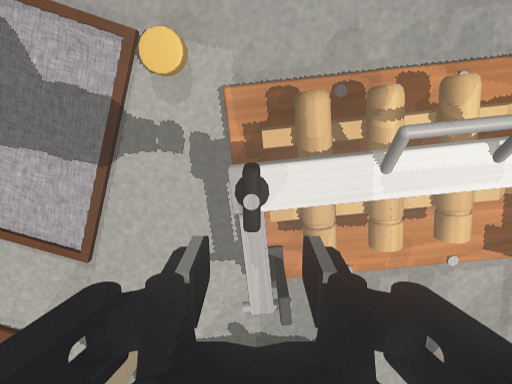

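```bash
python3 -m handwheel '{"fingers":[0.5,0.5,0.5,0.5,0.5,0.5,0.5],"xyz":[[0.02,-0.045,-0.3],[0,0,-0.6],[0,0,-0.6],[0,0,-0.5],[0,0,-0.3],[0,0,0],[0,0,0]],"rot":[[0,0,0],[0,0,0],[0,0,0],[0,0,0],[0,0,0],[0,0,0],[0,0,0]]}'
python3 - <<'E'
from h import *
st();print(cl(robot.observe()["tcp_pos"]))
p=robot.snapshot("wrist");save(p,"w17.png");P=cloud(p)
E
```

```text
clock: 42.1
tcp_pos: [0.5018, 0.0961, 0.1058]
orientation: [[-0.981, -0.194, 0.0], [-0.194, 0.981, 0.0], [-0.0, 0.0, -1.0]]
force: [-0.2, -0.6, -0.1]
gripper_width: 0.0426
t 42.1 tcp [501.8  96.1 105.8] yaw_y 101.2 z [ 0.  0. -1.] F [-0.2 -0.6 -0.1] q [-0.16  0.4  -0.1   2.01  0.05  0.74  1.48] w 42.6
[  -0.4 -156.2]
```

View pics/w17.png

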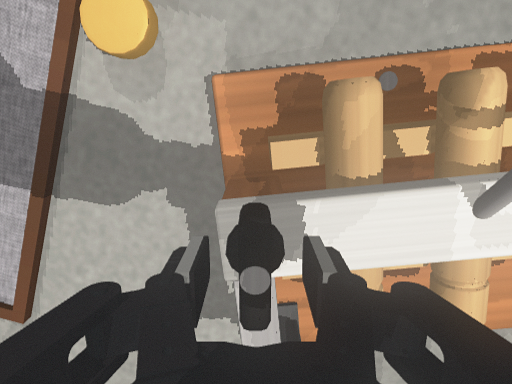

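Well centred. Close, then start turning clockwise (negative z).

```bash
python3 -m handwheel '{"fingers":[0,0,0,0,0],"xyz":[[0,0,-0.04],[0,0,0],[0,0,0],[0,0,0],[0,0,0]],"rot":[[0,0,0],[0,0,0],[0,0,0],[0,0,0],[0,0,0]]}'
python3 -m handwheel '{"fingers":[0,0,0,0,0,0,0,0,0,0,0,0],"xyz":[[0,0,0],[0,0,0],[0,0,0],[0,0,0],[0,0,0],[0,0,0],[0,0,0],[0,0,0],[0,0,0],[0,0,0],[0,0,0],[0,0,0]],"rot":[[0,0,-0.7],[0,0,-0.7],[0,0,-0.7],[0,0,-0.7],[0,0,-0.7],[0,0,-0.7],[0,0,-0.7],[0,0,-0.7],[0,0,-0.7],[0,0,-0.7],[0,0,-0.7],[0,0,-0.7]]}'
python3 - <<'E'
from h import *
st();print(cl(robot.observe()["tcp_pos"]),robot.observe()["ft_torque"])
E
```

```text
clock: 42.65
tcp_pos: [0.5029, 0.0959, 0.1051]
orientation: [[-0.981, -0.193, 0.003], [-0.193, 0.981, 0.001], [-0.003, 0.0, -1.0]]
force: [-0.5, -0.0, 5.9]
gripper_width: 0.0227
clock: 43.85
tcp_pos: [0.5021, 0.0941, 0.105]
orientation: [[-0.479, 0.878, 0.001], [0.878, 0.479, -0.001], [-0.001, 0.001, -1.0]]
force: [-3.3, -4.7, 10.0]
gripper_width: 0.0219
t 43.9 tcp [502.1  94.1 105. ] yaw_y 28.7 z [ 0.001 -0.001 -1.   ] F [-3.3 -4.7 10. ] q [-0.4   0.4   0.19  2.02 -0.11  0.73  0.36] w 21.9
[  -0.7 -158.2] [-0.97003692  0.77479133  0.10178926]
```

```bash
python3 -m handwheel '{"fingers":[0.5,0.5,0.5,0.5,0.5,0.5,0.5],"xyz":[[0,0,0],[0,0,0],[0,0,0],[0,0,0.4],[0,0,0.6],[0,0,0],[0,0,0]],"rot":[[0,0,0],[0,0,0],[0,0,0],[0,0,0],[0,0,0],[0,0,0],[0,0,0]]}'
python3 - <<'E'
from h import *
st();print(cl(robot.observe()["tcp_pos"]))
p=robot.snapshot("wrist");save(p,"w18.png");P=cloud(p)
print(rects(P,.126,.14,(.46,.55,.05,.15),30))
for z in range(98,136,4): print(z,rects(P,z/1000,z/1000+.004,(.47,.53,.06,.13),10))
E
```

```text
clock: 44.55
tcp_pos: [0.5022, 0.0959, 0.154]
orientation: [[-0.485, 0.874, 0.002], [0.874, 0.485, 0.001], [-0.0, 0.002, -1.0]]
force: [-0.2, 0.2, 0.1]
gripper_width: 0.0425
t 44.5 tcp [502.2  95.9 154. ] yaw_y 29.0 z [ 0.002  0.001 -1.   ] F [-0.2  0.2  0.1] q [-0.41  0.32  0.2   1.99 -0.09  0.84  0.35] w 42.5
[  -0.  -156.5]
[(500.9, 97.3, 49.1, 12.6, -61.5, 2032, 134.5)]
98 []
102 [(488.3, 99.9, 6.3, 1.4, 84.4, 20, 106.0), (506.1, 109.1, 8.8, 1.1, -20.0, 21, 105.9)]
106 [(492.1, 91.7, 21.4, 5.5, -61.7, 253, 108.8), (510.1, 102.1, 21.6, 6.1, -60.5, 250, 108.8)]
110 [(489.3, 117.9, 10.8, 1.9, 31.6, 22, 114.0)]
114 [(486.7, 116.9, 5.1, 0.8, 41.9, 14, 117.8), (492.5, 119.6, 5.5, 1.1, 5.9, 16, 118.0)]
118 [(489.7, 118.2, 11.0, 1.8, 22.8, 32, 121.8)]
122 [(489.4, 117.8, 11.3, 2.3, 30.7, 39, 126.0)]
126 [(490.0, 116.0, 12.6, 6.1, 40.4, 88, 130.0), (499.8, 111.1, 12.6, 0.6, -60.5, 29, 130.0), (491.4, 102.2, 5.5, 0.6, -61.9, 12, 130.0), (508.9, 95.0, 21.8, 0.6, -60.6, 49, 129.9), (498.8, 88.6, 4.4, 0.6, -61.3, 10, 130.0), (515.1, 82.2, 4.2, 1.1, -60.5, 11, 129.9)]
130 [(500.9, 97.0, 48.5, 12.2, -61.6, 1781, 133.9)]
134 []
```

View pics/w18.png

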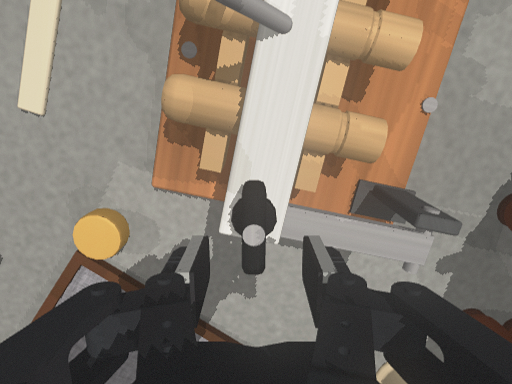

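```bash
python3 -m handwheel '{"fingers":[0.5,0.5,0.5,0.5,0.5,0,0,0,0,0],"xyz":[[-0.02,0.015,-0.3],[0,0,-0.4],[0,0,-0.14],[0,0,0],[0,0,0],[0,0,0],[0,0,0],[0,0,0],[0,0,0],[0,0,0]],"rot":[[0,0,0],[0,0,0],[0,0,0],[0,0,0],[0,0,0],[0,0,0],[0,0,0],[0,0,0],[0,0,0],[0,0,0]]}'
python3 -m handwheel '{"fingers":[0,0,0,0,0,0,0,0,0,0,0,0],"xyz":[[0,0,0],[0,0,0],[0,0,0],[0,0,0],[0,0,0],[0,0,0],[0,0,0],[0,0,0],[0,0,0],[0,0,0],[0,0,0],[0,0,0]],"rot":[[0,0,-0.8],[0,0,-0.8],[0,0,-0.8],[0,0,-0.8],[0,0,-0.8],[0,0,-0.8],[0,0,-0.8],[0,0,-0.8],[0,0,-0.8],[0,0,-0.8],[0,0,-0.8],[0,0,-0.8]]}'
python3 - <<'E'
from h import *
st();print(cl(robot.observe()["tcp_pos"]),robot.observe()["ft_torque"])
E
```

```text
clock: 45.6
tcp_pos: [0.5009, 0.0962, 0.1123]
orientation: [[-0.484, 0.875, 0.001], [0.875, 0.484, 0.0], [-0.0, 0.001, -1.0]]
force: [-2.8, -1.1, 5.8]
gripper_width: 0.0118
clock: 46.8
tcp_pos: [0.5018, 0.096, 0.1123]
orientation: [[0.807, 0.59, 0.002], [0.59, -0.807, 0.0], [0.002, 0.001, -1.0]]
force: [-0.1, -2.6, 3.5]
gripper_width: 0.0116
t 46.8 tcp [501.8  96.  112.3] yaw_y -53.8 z [ 0.002  0.    -1.   ] F [-0.1 -2.6  3.5] q [-0.68  0.42  0.53  2.02 -0.3   0.77 -0.9 ] w 11.6
[  -0.4 -156.3] [-0.43240785 -0.07169803  0.07095456]
```

```bash
python3 -m handwheel '{"fingers":[0,0,0,0,0,0,0,0,0,0],"xyz":[[0,0,0],[0,0,0],[0,0,0],[0,0,0],[0,0,0],[0,0,0],[0,0,0],[0,0,0],[0,0,0],[0,0,0]],"rot":[[0,0,-0.6],[0,0,-0.6],[0,0,-0.6],[0,0,-0.6],[0,0,-0.6],[0,0,-0.6],[0,0,-0.4],[0,0,-0.3],[0,0,-0.2],[0,0,0]]}'
python3 - <<'E'
from h import *
st();print(cl(robot.observe()["tcp_pos"]),robot.observe()["ft_torque"])
E
```

```text
clock: 47.8
tcp_pos: [0.5019, 0.0956, 0.1123]
orientation: [[0.999, -0.036, 0.002], [-0.036, -0.999, -0.002], [0.002, 0.001, -1.0]]
force: [0.4, -4.3, 5.7]
gripper_width: 0.0118
t 47.8 tcp [501.9  95.6 112.3] yaw_y -92.0 z [ 0.002 -0.002 -1.   ] F [ 0.4 -4.3  5.7] q [-0.8   0.46  0.69  2.03 -0.41  0.79 -1.47] w 11.8
[  -0.5 -156.8] [-0.85285261  0.01322517  1.40778635]
```

```bash
python3 -m handwheel '{"fingers":[0.5,0.5,0.5,0.5,0.5,0.5,0.5,0.5],"xyz":[[0,0,0],[0,0,0],[0,0,0],[0,0,0.4],[0,0,0.8],[0,0,0.8],[0,0,0],[0,0,0]],"rot":[[0,0,0],[0,0,0],[0,0,0],[0,0,0],[0,0,0],[0,0,0],[0,0,0],[0,0,0]]}'
python3 - <<'E'
from h import *
st()
p=robot.snapshot("wrist");save(p,"w19.png");P=cloud(p)
r=rects(P,.126,.14,(.46,.55,.05,.15),30);print(r,[np.radians(17-q[4]+180) for q in r])
E
```

```text
clock: 48.6
tcp_pos: [0.501, 0.0968, 0.2122]
orientation: [[0.999, -0.039, 0.001], [-0.039, -0.999, 0.002], [0.001, -0.002, -1.0]]
force: [-0.7, 0.7, 0.3]
gripper_width: 0.0428
t 48.6 tcp [501.   96.8 212.2] yaw_y -92.2 z [ 0.001  0.002 -1.   ] F [-0.7  0.7  0.3] q [-0.91  0.31  0.79  1.95 -0.26  0.99 -1.6 ] w 42.8
[(502.1, 96.5, 49.0, 13.0, 1.9, 1211, 134.6)] [np.float64(3.405137370640937)]
```

```bash
python3 -m handwheel '{"fingers":[0.5,0.5,0.5,0.5,0.5,0.5,0.5,0.5,0.5,0.5,0.5,0.5],"xyz":[[-0.082,0.27,0.1],[-0.082,0.27,0],[-0.082,0.27,0],[-0.082,0.27,0],[-0.082,0.27,0],[-0.082,0.27,0],[-0.082,0.27,0],[-0.082,0.27,0],[-0.082,0.27,0],[-0.082,0.27,0],[-0.082,0.27,0],[-0.082,0.27,0]],"rot":[[0,0,0.94],[0,0,0.94],[0,0,0.94],[0,0,0.94],[0,0,0.94],[0,0,0.94],[0,0,0.94],[0,0,0.94],[0,0,0.94],[0,0,0.94],[0,0,0.94],[0,0,0.94]]}'
python3 -m handwheel '{"fingers":[0.5,0.5,0.5,0.5,0.5,0.5,0.5,0.5,0.5,0.5,0.5,0.5],"xyz":[[-0.082,0.27,0],[-0.082,0.27,0],[-0.082,0.27,0],[-0.082,0.27,0],[-0.082,0.27,0],[-0.082,0.27,0],[-0.082,0.27,0],[-0.082,0.27,0],[-0.082,0.27,0],[-0.082,0.27,0],[0,0,0],[0,0,0]],"rot":[[0,0,0.94],[0,0,0.94],[0,0,0.94],[0,0,0.94],[0,0,0.94],[0,0,0.94],[0,0,0.94],[0,0,0.94],[0,0,0.94],[0,0,0.94],[0,0,0],[0,0,0]]}'
python3 - <<'E'
from h import *
st();print(cl(robot.observe()["tcp_pos"]))
p=robot.snapshot("wrist");save(p,"w20.png");P=cloud(p)
r=rects(P,.126,.14,(.36,.46,.35,.45),30);print(r)
E
```

```text
clock: 49.85
tcp_pos: [0.45, 0.2582, 0.2145]
orientation: [[-0.088, 0.996, -0.003], [0.996, 0.088, -0.002], [-0.002, -0.003, -1.0]]
force: [1.1, -0.2, -0.2]
gripper_width: 0.0422
clock: 51.05
tcp_pos: [0.4099, 0.3923, 0.2149]
orientation: [[-0.997, 0.082, -0.002], [0.082, 0.997, -0.002], [0.002, -0.002, -1.0]]
force: [-0.0, -0.7, -0.3]
gripper_width: 0.043
t 51.0 tcp [409.9 392.3 214.9] yaw_y 85.3 z [-0.002 -0.002 -1.   ] F [-0.  -0.7 -0.3] q [-0.9   0.34  0.11  1.79 -0.04  1.01  0.71] w 43.0
[ -1.7 153.9]
[(409.8, 392.7, 49.0, 12.5, -4.4, 1174, 134.7)]
```

View pics/w20.png

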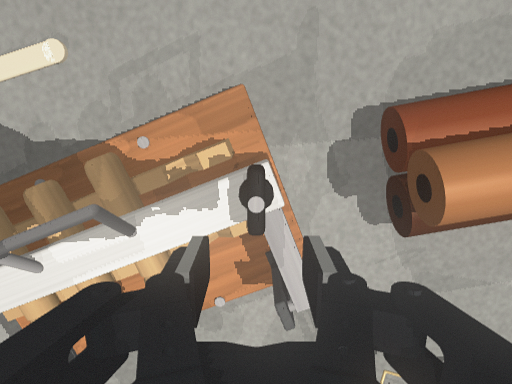

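```bash
python3 -m handwheel '{"fingers":[0.5,0.5,0.5,0.5,0.5,0.5,0.5,0,0,0,0,0],"xyz":[[0.005,0.01,-0.3],[0,0,-0.6],[0,0,-0.6],[0,0,-0.4],[0,0,-0.15],[0,0,0],[0,0,0],[0,0,0],[0,0,0],[0,0,0],[0,0,0],[0,0,0]],"rot":[[0,0,0],[0,0,0],[0,0,0],[0,0,0],[0,0,0],[0,0,0],[0,0,0],[0,0,0],[0,0,0],[0,0,0],[0,0,0],[0,0,0]]}'
python3 - <<'E'
from h import *
st()
E
```

```text
clock: 52.3
tcp_pos: [0.4113, 0.3923, 0.1154]
orientation: [[-0.997, 0.079, 0.0], [0.079, 0.997, -0.001], [-0.0, -0.001, -1.0]]
force: [-1.6, -6.0, 8.1]
gripper_width: 0.0117
t 52.3 tcp [411.3 392.3 115.4] yaw_y 85.5 z [ 0.    -0.001 -1.   ] F [-1.6 -6.   8.1] q [-0.89  0.47  0.1   1.87 -0.06  0.81  0.73] w 11.7
```

```bash
python3 -m handwheel '{"fingers":[0,0,0,0,0,0,0,0,0,0,0,0],"xyz":[[0,0,0],[0,0,0],[0,0,0],[0,0,0],[0,0,0],[0,0,0],[0,0,0],[0,0,0],[0,0,0],[0,0,0],[0,0,0],[0,0,0]],"rot":[[0,0,-0.8],[0,0,-0.8],[0,0,-0.8],[0,0,-0.8],[0,0,-0.8],[0,0,-0.8],[0,0,-0.8],[0,0,-0.8],[0,0,-0.8],[0,0,-0.8],[0,0,-0.8],[0,0,-0.8]]}'
python3 - <<'E'
from h import *
st();print(robot.observe()["ft_torque"])
E
```

```text
clock: 53.5
tcp_pos: [0.411, 0.3918, 0.1154]
orientation: [[-0.046, 0.999, -0.001], [0.999, 0.046, -0.002], [-0.001, -0.001, -1.0]]
force: [-2.4, -7.1, 10.0]
gripper_width: 0.0115
t 53.5 tcp [411.  391.8 115.4] yaw_y 2.7 z [-0.001 -0.002 -1.   ] F [-2.4 -7.1 10. ] q [-1.15  0.5   0.44  1.88 -0.28  0.83 -0.52] w 11.5
[-1.612525    0.57127004  0.09131055]
```

```bash
python3 -m handwheel '{"fingers":[0,0,0,0,0,0,0,0,0,0,0,0],"xyz":[[0,0,0],[0,0,0],[0,0,0],[0,0,0],[0,0,0],[0,0,0],[0,0,0],[0,0,0],[0,0,0],[0,0,0],[0,0,0],[0,0,0]],"rot":[[0,0,-0.8],[0,0,-0.8],[0,0,-0.8],[0,0,-0.8],[0,0,-0.8],[0,0,-0.8],[0,0,-0.8],[0,0,-0.8],[0,0,-0.8],[0,0,-0.8],[0,0,-0.8],[0,0,-0.6]]}'
python3 - <<'E'
from h import *
st();print(robot.observe()["ft_torque"])
E
```

```text
clock: 54.7
tcp_pos: [0.4105, 0.3921, 0.1154]
orientation: [[0.978, 0.207, -0.002], [0.207, -0.978, -0.001], [-0.002, 0.001, -1.0]]
force: [-4.1, -6.4, 12.0]
gripper_width: 0.0113
t 54.7 tcp [410.5 392.1 115.4] yaw_y -78.1 z [-0.002 -0.001 -1.   ] F [-4.1 -6.4 12. ] q [-1.4   0.59  0.78  1.89 -0.53  0.89 -1.72] w 11.3
[-1.5911357   0.86880911  0.04408629]
```

```bash
python3 -m handwheel '{"fingers":[0,0,0,0,0,0],"xyz":[[0,0,0],[0,0,0],[0,0,0],[0,0,0],[0,0,0],[0,0,0]],"rot":[[0,0,-0.5],[0,0,-0.4],[0,0,-0.3],[0,0,-0.2],[0,0,-0.2],[0,0,0]]}'
python3 - <<'E'
from h import *
st();print(robot.observe()["ft_torque"])
E
python3 -m handwheel '{"fingers":[0.5,0.5,0.5,0.5,0.5,0.5,0.5,0.5],"xyz":[[0,0,0],[0,0,0],[0,0,0],[0,0,0.4],[0,0,0.8],[0,0,0.8],[0,0,0.4],[0,0,0]],"rot":[[0,0,0],[0,0,0],[0,0,0],[0,0,0],[0,0,0],[0,0,0],[0,0,0],[0,0,0]]}'
python3 - <<'E'
from h import *
st()
p=robot.snapshot("wrist");save(p,"w21.png");P=cloud(p)
r=rects(P,.126,.14,(.36,.46,.35,.45),30);print(r,[np.radians(17-q[4]+180) for q in r])
r=rects(P,.063,.082,(.35,.62,.1,.4),100);print(r,[cl(np.array(q[:2])/1000) for q in r])
E
```

```text
clock: 55.3
tcp_pos: [0.4105, 0.3923, 0.1154]
orientation: [[1.0, -0.025, -0.001], [-0.025, -1.0, -0.002], [-0.001, 0.002, -1.0]]
force: [-2.7, -7.7, 13.1]
gripper_width: 0.0117
t 55.3 tcp [410.5 392.3 115.4] yaw_y -91.4 z [-0.001 -0.002 -1.   ] F [-2.7 -7.7 13.1] q [-1.44  0.61  0.84  1.89 -0.57  0.91 -1.91] w 11.7
[-1.71579552  0.89062211  1.15962427]
clock: 56.1
tcp_pos: [0.4124, 0.3953, 0.2373]
orientation: [[1.0, -0.027, 0.004], [-0.027, -1.0, 0.005], [0.003, -0.005, -1.0]]
force: [0.6, -0.3, -0.8]
gripper_width: 0.0425
t 56.1 tcp [412.4 395.3 237.3] yaw_y -91.5 z [ 0.004  0.005 -1.   ] F [ 0.6 -0.3 -0.8] q [-1.54  0.46  0.97  1.79 -0.42  1.11 -2.03] w 42.5
[(411.6, 393.1, 49.1, 13.0, 2.0, 997, 134.4)] [np.float64(3.4033920413889427)]
[(525.8, 180.2, 60.5, 14.9, 6.8, 959, 74.9), (510.6, 229.5, 61.9, 32.9, 12.9, 2627, 81.9), (491.4, 289.2, 58.8, 31.5, 16.6, 2330, 81.9), (425.0, 204.1, 31.9, 28.8, 19.0, 1043, 78.0), (413.4, 252.7, 29.8, 8.0, 34.4, 111, 76.7), (393.7, 268.8, 49.8, 23.4, 40.8, 808, 77.6)] [array([ 47.2, -82.8]), array([ 47. , -31.2]), array([46.1, 31.5]), array([-42.3, -30.5]), array([-39.1,  19.4]), array([-53.3,  40.5])]
```

View pics/w21.png

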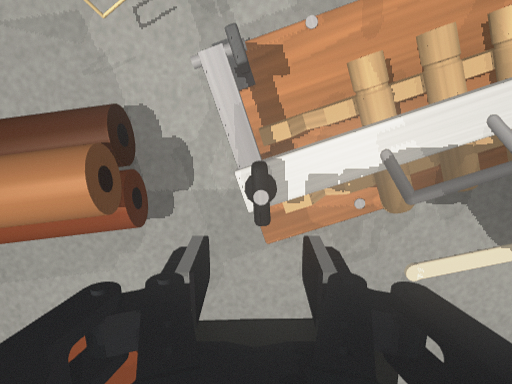

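```bash
python3 -m handwheel '{"fingers":[0.5,0.5,0.5,0.5,0.5,0.5,0.5,0.5,0.5],"xyz":[[0,0,0.6],[-0.3,0.6,0.6],[-0.3,0.6,0],[-0.3,0.6,0],[-0.3,0.6,0],[-0.3,0.6,0],[-0.2,0.3,0],[0,0,0],[0,0,0]],"rot":[[0,0,0.5],[0,0,0.5],[0,0,0.5],[0,0,0.5],[0,0,0.5],[0,0,0.5],[0,0,0],[0,0,0],[0,0,0]]}'
python3 - <<'E'
from h import *
st()
p=robot.snapshot("top");save(p,"t3.png",(80,130,420,320),2.3);P=cloud(p)
r=rects(P,.05,.083,(.35,.62,.1,.4),15);print(r,[cl(np.array(q[:2])/1000) for q in r])
print("knobs",rects(P,.118,.14,(.3,.7,.0,.5),10))
print("tray",rects(P,.016,.1,(.37,.62,-.38,-.07)))
s=robot.snapshot("scene");save(s,"s3.png",(200,130,420,300),3)
for n in ["animal","thread","glue","wax","stick"]:
    print(n,[(np.round(r["location"],3).tolist(),round(r["conf"],2)) for r in robot.mark_of(p,n)][:1])
E
```

```text
clock: 57.05
tcp_pos: [0.3263, 0.5573, 0.2929]
orientation: [[0.913, 0.409, 0.0], [0.409, -0.913, -0.002], [-0.001, 0.002, -1.0]]
force: [1.5, -0.9, -0.1]
gripper_width: 0.0428
t 57.0 tcp [326.3 557.3 292.9] yaw_y -65.9 z [ 0.    -0.002 -1.   ] F [ 1.5 -0.9 -0.1] q [-1.65  0.52  0.83  1.52 -0.39  1.28 -1.92] w 42.8
[(510.8, 229.5, 225.2, 55.6, -73.2, 923, 80.6), (417.1, 202.4, 224.2, 54.6, -72.2, 727, 82.3), (451.9, 372.6, 34.5, 16.1, -74.5, 68, 59.6), (438.5, 212.2, 15.1, 8.8, -75.1, 20, 81.1), (422.0, 266.1, 29.6, 9.6, -73.9, 41, 78.3), (383.2, 352.3, 33.5, 15.8, -72.5, 70, 61.2)] [array([ 47.2, -31.3]), array([-50.3, -29.8]), array([ 32.7, 122.8]), array([-27. , -26.7]), array([-27. ,  29.7]), array([-38.9, 123.5])]
knobs [(499.2, 94.9, 47.4, 13.2, 1.3, 99, 136.9), (423.0, 233.1, 98.7, 21.3, -74.7, 173, 139.4), (409.7, 391.0, 46.9, 13.8, 2.2, 120, 135.6)]
tray []
animal [([0.769, 0.142, 0.003], 0.79)]
thread [([0.757, -0.021, 0.001], 0.55)]
glue [([0.689, 0.384, 0.002], 0.72)]
wax [([0.405, -0.012, 0.004], 0.72)]
stick [([0.766, -0.214, 0.003], 0.89)]
```

View pics/t3.png

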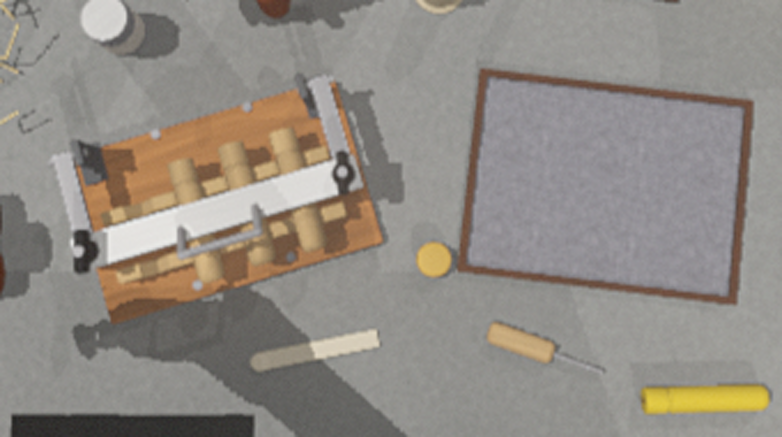

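View pics/s3.png

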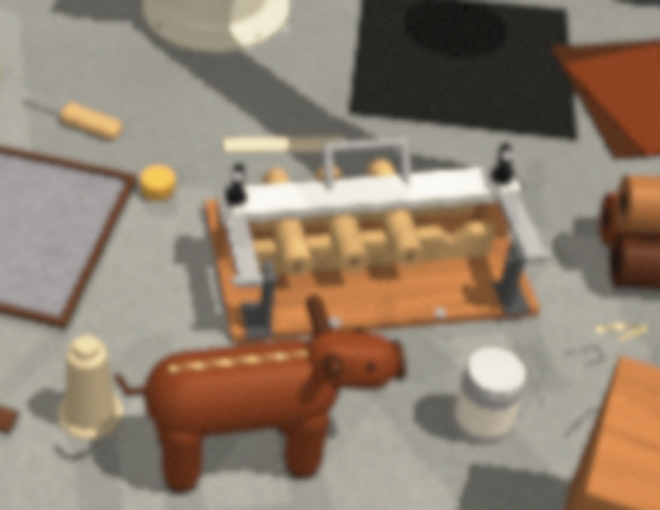

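Run:
```python
from h import *
for cam in("top","scene"):
    p=robot.snapshot(cam);P=cloud(p);q=P[(P[...,2]>.062)&(P[...,2]<.085)&(P[...,0]>.3)&(P[...,0]<.65)&(P[...,1]>.05)&(P[...,1]<.45)]
    C=np.array([cl(a) for a in q])
    for y in(-97,-33,31):
        k=(abs(C[:,1]-y)<13)&(abs(C[:,0])<100);print(cam,y,k.sum(),np.percentile(C[k,0],[.5,99.5]).round(1))
```

```text
top -97 366 [-75.7  72.2]
top -33 320 [-74.   74.2]
top 31 335 [-76.4  72.6]
scene -97 159 [-73.8  76.6]
scene -33 148 [-70.9  77.7]
scene 31 160 [-73.5  74.8]
```

All three formers are centred and seated, so I hand the job in.

Run:
```python
from h import *
st();print(robot.close_job())
```

```text
t 57.5 tcp [326.  558.4 294.2] yaw_y -65.8 z [ 0.  0. -1.] F [0.7 0.9 0.3] q [-1.65  0.52  0.83  1.52 -0.39  1.28 -1.92] w 42.7
the job is handed in; nothing more can be done
None
```

The job is done and handed in at 57.5 s. I swung the bar up, laid the three wooden formers in notches 1, 2 and 3, swung the bar down, and turned both T-knobs clockwise to their end stops. I left the yellow look-alike outside the tray alone.

**Last checks:**
- **Formers:** all three are seated and centred lengthways to within a few mm, and the tray is empty.
- **Bar:** its top measured 96.7 mm above the bench, against 96.5 mm when fully down. I measured this before turning the knobs; the later pictures still show it down.
- **Knobs:** both measured about 3.40 rad, and the turning resistance rose sharply at the stop.
- **Bystanders:** all are within about 5 mm of where they started.
- **Arm:** it was clear of everything when I handed in.

**What did not go smoothly:**
- One former had been knocked aside in the tray before I reached it, so I located it again.
- The second former had to be gripped off-centre, went in about 18 mm off, and was re-gripped and centred.
- My first grip on the right knob caught its wider hub. The knob still turned without slipping, and I re-gripped it higher to finish.

No final check disagreed.

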